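# Lock the adjusters' jam nuts in the bench vise

## Task

The adjusters standing on the right of the bench have their jam nuts backed off. One after another, stand each in the vise, slide the jaw closed so that it clamps the square block, and only then turn the hex nut clockwise until it is hard down on the block; then open the vise and stand the finished adjuster upright in the low tray on the left. Finish with every adjuster locked and standing flat in the tray and the vise jaw slid open, and leave the other things on the bench where they are.

Things in the scene. Friction and masses are not known exactly. Their poses are not given: they have to be found in the camera images.
- vise: small dark cast-iron vise bolted to the bench, 250 long (its x) and 100 wide. Flat bed 20 high. Fixed jaw at its +x end, face at x = +28 mm, top 58 above the bench; the sliding jaw is on its -x side, with its face parallel to the fixed one. Origin: on the bench under the centre of a 56 mm block standing against the fixed jaw. x: direction in which the sliding jaw closes, z up
- vise_nest (a point): centre of the spot on the bed (20 above the bench) where the underside of a block held against the fixed jaw lies; axes as the vise
- vise_jaw (a joint): travel of the vise's sliding jaw (m): 0 fully open (86 mm between the jaws), grows as it closes along the vise's x, end stop at 0.036; 0.030 when it clamps a 56 mm block. The jaws are 100 wide and 58 high above the bench. It slides stiffly (about 13 N) and stays, and holds, where it is left; a closing push of 20 to 25 N clamps a block well
- vise_post (a point): grip point on the bright steel upright post at the back of the sliding jaw, by which the jaw is pushed and pulled: post 20 (vise x) x 24 (vise y) mm, top 103 above the bench; this point is on its axis, 88 above the bench. It is 113 mm behind (vise -x of) the vise origin when fully open, 83 mm when a block is clamped
- tray: fixed grey low tray on the left (+y) of the bench for finished adjusters, outside 280 (its x) x 130 (its y) x 16 high, walls 6, floor 6 thick. Origin: centre of its underside; z up. It takes three adjusters in a row along x, 80 mm apart
- adj1: adjuster: dark cast square block 56 x 56 x 45 high with a fixed upright round threaded stud (diameter 25, up to 115 above the block's underside), and a captive zinc hex jam nut on the stud. Total 0.72 kg. Origin: centre of the block's underside; x and y square to the block's sides, z up along the stud. Two or three of adj1..adj3 are present, at first standing on the right (-y) part of the bench
- adj2: adjuster: dark cast square block 56 x 56 x 45 high with a fixed upright round threaded stud (diameter 25, up to 115 above the block's underside), and a captive zinc hex jam nut on the stud. Total 0.72 kg. Origin: centre of the block's underside; x and y square to the block's sides, z up along the stud. Two or three of adj1..adj3 are present, at first standing on the right (-y) part of the bench
- adj3: adjuster: dark cast square block 56 x 56 x 45 high with a fixed upright round threaded stud (diameter 25, up to 115 above the block's underside), and a captive zinc hex jam nut on the stud. Total 0.72 kg. Origin: centre of the block's underside; x and y square to the block's sides, z up along the stud. Two or three of adj1..adj3 are present, at first standing on the right (-y) part of the bench
- nut1 (a joint): turn of the jam nut on adj1 (rad) on its stud: grows clockwise seen from above, running the nut down 2.5 mm per rad; stop at 2.6, where the nut sits hard on the block (at 0 it is 6.5 mm above the block). Starts 0.7 to 1.7 rad short of the stop. It is stiff (0.45 N m): unless the block is clamped the whole adjuster spins with it
- nut2 (a joint): turn of the jam nut on adj2 (rad) on its stud: grows clockwise seen from above, running the nut down 2.5 mm per rad; stop at 2.6, where the nut sits hard on the block (at 0 it is 6.5 mm above the block). Starts 0.7 to 1.7 rad short of the stop. It is stiff (0.45 N m): unless the block is clamped the whole adjuster spins with it
- nut3 (a joint): turn of the jam nut on adj3 (rad) on its stud: grows clockwise seen from above, running the nut down 2.5 mm per rad; stop at 2.6, where the nut sits hard on the block (at 0 it is 6.5 mm above the block). Starts 0.7 to 1.7 rad short of the stop. It is stiff (0.45 N m): unless the block is clamped the whole adjuster spins with it
- nut1_mid (a point): centre of the hex jam nut on adj1: 50 across flats, 58 across corners, 30 thick, on the stud axis, half way up the nut. Turns with the nut; x is normal to a pair of flats (others every 60 degrees), z up
- nut2_mid (a point): centre of the hex jam nut on adj2: 50 across flats, 58 across corners, 30 thick, on the stud axis, half way up the nut. Turns with the nut; x is normal to a pair of flats (others every 60 degrees), z up
- nut3_mid (a point): centre of the hex jam nut on adj3: 50 across flats, 58 across corners, 30 thick, on the stud axis, half way up the nut. Turns with the nut; x is normal to a pair of flats (others every 60 degrees), z up
- washers_a: bystander: stack of black washers, diameter 66, 42 high; origin under its centre
- washers_b: bystander: stack of black washers, diameter 66, 30 high; origin under its centre
- socket: bystander: chrome socket, diameter 60, 75 high, square drive up; origin under its centre
- big_bolt: bystander: zinc hex bolt lying along its x, 152 long, head 50 across flats; origin on the bench below the underside of its head
- spare_nut: bystander: loose zinc nut lying on the bench, 60 across flats, 34 high; origin under its centre
Mind the look-alikes: they are no part of the job. What is shaped like the adj2 but green or red is not meant.

How it is judged:
On the way:
1. an adjuster stands clamped in the vise with its nut hard down (((horizontal distance between adj1 and vise_nest below 0.03 m and horizontal distance between adj1 and vise_post below 0.092 m and value of joint nut1 above 2.5 rad) or (horizontal distance between adj2 and vise_nest below 0.03 m and horizontal distance between adj2 and vise_post below 0.092 m and value of joint nut2 above 2.5 rad) or (horizontal distance between adj3 and vise_nest below 0.03 m and horizontal distance between adj3 and vise_post below 0.092 m and value of joint nut3 above 2.5 rad))), for 0.2 s.
At the end, for the whole second after the job is handed in: Every adjuster present has its nut within 0.1 rad of the stop, stands upright (within 0.1 rad) at rest on the floor of the tray, and the vise jaw is open (joint below 0.015) (value of joint each of nut1, nut2, nut3 above 2.5 rad and x of adj1 in the frame of tray between -0.12 and 0.12 m and y of adj1 in the frame of tray between -0.045 and 0.045 m and z of each of adj1, adj2, adj3 in the frame of tray below 0.012 m and angle between each of adj1, adj2, adj3's own z axis and vertical below 0.1 rad and linear speed of each of adj1, adj2, adj3 below 0.02 m/s and x of adj2 in the frame of tray between -0.12 and 0.12 m and y of adj2 in the frame of tray between -0.045 and 0.045 m and x of adj3 in the frame of tray between -0.12 and 0.12 m and y of adj3 in the frame of tray between -0.045 and 0.045 m and value of joint vise_jaw below 0.015 m); the robot touches nothing.
It fails at once if the nut of adj1 is run home while its block is not clamped in the vise (value of joint nut1 between 2.3 and 2.5 rad and velocity of joint nut1 above 0.2 rad/s and contact force between the fingers and adj1 above 1 N and (horizontal distance between adj1 and vise_nest above 0.04 m or horizontal distance between adj1 and vise_post above 0.097 m)).
It fails at once if the nut of adj2 is run home while its block is not clamped in the vise (value of joint nut2 between 2.3 and 2.5 rad and velocity of joint nut2 above 0.2 rad/s and contact force between the fingers and adj2 above 1 N and (horizontal distance between adj2 and vise_nest above 0.04 m or horizontal distance between adj2 and vise_post above 0.097 m)).
It fails at once if the nut of adj3 is run home while its block is not clamped in the vise (value of joint nut3 between 2.3 and 2.5 rad and velocity of joint nut3 above 0.2 rad/s and contact force between the fingers and adj3 above 1 N and (horizontal distance between adj3 and vise_nest above 0.04 m or horizontal distance between adj3 and vise_post above 0.097 m)).
It fails at once if a bystander is moved by more than 60 mm (distance of any of washers_a, washers_b, socket, big_bolt, spare_nut from where it was at the start of the episode above 0.06 m).
Of adj1, adj2, adj3 only 2 to 3 are there at a start; the rules pass over those that are not, and their reading is None.
At some moment in a run one of adj1, adj2, adj3 may be knocked a few centimetres aside while the robot is not near it.
It also fails if it takes over 210 s, if anything falls off the work surface, if the arm or the gripper's body presses on something with over 40 N, if the wrist force passes 120 N, or if a joint passes its speed limit or range.

## Robot

A 7-joint arm with a two-finger parallel gripper is mounted at the origin on the work surface. World frame = base frame: x ahead of the robot, y to its left, z up, the work surface at z = 0. Lengths are in m, angles in rad, forces in N, time in s.
With the tool pointing down it reaches from about 0.4 to 0.925 m from the base axis. Payload 5.6 kg.
Tool frame: the origin (TCP) lies on the centre line of the jaws, within the pads' length; the fingertips stand 22 mm ahead of it and the grasp point (between the pads) lies 3 mm ahead of it; x points along the fingers, y is the direction in which the jaws open and shut, and the axes are right-handed (so a half turn about x gives the same grasp; the last joint's range is limited). The gripper opens to 85 mm and grips with 20 to 120 N. Pads are 22 mm wide; open, the fingers measure 114 mm over their backs; the gripper's body (76 mm by 85 mm) begins 54 mm behind the grasp point. The pads swing forward as they close: fully open they stand 13 mm farther back than shut.
Start: joints at [-0.043, 0.468, -0.012, 1.603, 0.006, 1.071, -0.056], TCP at [0.65, -0, 0.253] pointing down, gripper open.
Joint ranges: [-2.53, 2.53], [-0.31, 2.02], [-1.57, 1.55], [0.28, 2.44], [-1.29, 4.43], [0.15, 1.84], [-2.92, 2.92]. Speed limits (rad/s): [2.57, 2.57, 3.14, 3.14, 3.14, 3.14, 3.14].

## Interface

Orientations are given as a rotation vector (axis times angle).
In Python, from plant import state, snapshot, camera_info, close_job gives the robot as it stands.
- The arm moves only by the tool arm_command, never from a script. Its arguments are lists of equal length, an entry for each row: "translation": the shift along the world's x, y, z in mm, a list of three; "rotation": the turn, a rotation vector about the world's x, y, z in rad, a list of three; "grip": the opening in per cent of the stroke, from 0 (shut) to 100 (fully open). In form: {"translation": [[dx, dy, dz], ...], "rotation": [[rx, ry, rz], ...], "grip": [grip, ...]}. A call has 1 to 5 rows; each row is the pose to reach, as a shift and turn from the pose commanded when the call began; what a row does not reach only later rows make up. A row lasts 1/10 s, in which the tool goes at most 50 mm and 8.59 degrees, less where a joint would pass 70% of its speed; a pose out of reach is approached as far as the arm can. A call with a gripper value outside its range is refused whole. The fingers move at their own pace and stop on an object; "force" is the grip in N (left out, the last holds). Time passes only in rows, so rows that repeat a pose let the fingers close. It gives the time, the measured TCP pose, the force and the opening at its end, in the units of the state.
- state(): the state, without advancing time (a new reading comes with each control period).
- snapshot(name): name is "scene" or "side" or "wrist"; returns the picture (420x560x3 uint8, blue, green, red); there is no depth.
- camera_info(name): a dict with "mtx" (3x3 intrinsics, pixels), "world_from_camera" (4x4, takes a point from camera to world coordinates); the wrist camera has in their place "hand_eye" (4x4, takes a point from camera to tool coordinates, whose origin is the TCP and whose axes are the tool frame's). Camera axes: x right, y down, z forward; pixel columns grow to the right and rows downward; lengths in m; the calibration is good to about 2 mm. A picture is of the moment at which its call begins: read the wrist's pose just before it. camera_info takes no time and is no camera call.
- close_job(): hands the job in, once; it reports no verdict.
The state is a dict: "t": time; "qpos": joint angles; "qvel": joint speeds; "joint_torque": joint torques, N m; "tool_pos": TCP position; "orientation": TCP orientation; "contact_force": force on the tool from outside, world axes, zero at the start; "ft_torque": the same for the moment, N m; "opening": finger opening in m.
Only numpy, scipy, OpenCV 4.12 (cv2) and the standard library are available. Lean on these libraries where they do the work, as an engineer would, in place of code of your own. Each camera call takes 0.05 s, during which the arm holds its last target.

## Working session

There is one attempt and no reset: what is moved stays moved. The work goes in short steps, Python scripts to look and compute and a tool call to move; the robot and the scene stay as the last step left them, time stands still between calls to the robot, and variables do not carry over. Pictures are saved under pics/ and viewed, and the job is handed in when it is done.

Besides the shell and the picture viewer there is one more tool, called after "Call:" as name(argument=value, ...) on one line, values as JSON. arm_command: Moves the arm, as the interface text tells. Its arguments: {"type":"object","properties":{"translation":{"type":"array"},"rotation":{"type":"array"},"grip":{"type":"array"},"force":{"type":"number"}},"required":["translation","rotation","grip"]}

```bash
ls; mkdir -p pics; python3 - <<'E'
from plant import *
import cv2,numpy as np
np.set_printoptions(precision=4,suppress=True)
for n in("scene","side"):
    cv2.imwrite(f"pics/{n}0.png",snapshot(n)); c=camera_info(n); print(n,np.array(c["mtx"]),np.array(c["world_from_camera"]))
print(camera_info("wrist"));s=state();print(s)
cv2.imwrite("pics/wrist0.png",snapshot("wrist"))
E
```

```text
pics
scene [[456.7572   0.     284.2829]
 [  0.     456.7572 212.1978]
 [  0.       0.       1.    ]] [[ 0.2016  0.5913 -0.7808  1.4509]
 [ 0.9795 -0.1216  0.1608 -0.2402]
 [ 0.0001 -0.7972 -0.6037  0.8079]
 [ 0.      0.      0.      1.    ]]
side [[451.8215   0.     277.0884]
 [  0.     451.8215 213.3401]
 [  0.       0.       1.    ]] [[-0.8926 -0.2485  0.3761  0.1487]
 [-0.4508  0.4987 -0.7403  0.6933]
 [-0.0036 -0.8303 -0.5572  0.6516]
 [ 0.      0.      0.      1.    ]]
{'mtx': array([[366.7071,   0.    , 285.6458],
       [  0.    , 366.7071, 211.9513],
       [  0.    ,   0.    ,   1.    ]]), 'hand_eye': array([[-0.0005, -0.3152,  0.949 , -0.1208],
       [ 1.    ,  0.0012,  0.0009,  0.0005],
       [-0.0014,  0.949 ,  0.3152, -0.0811],
       [ 0.    ,  0.    ,  0.    ,  1.    ]])}
{'t': 0.1, 'qpos': array([-0.043 ,  0.4683, -0.0116,  1.6036,  0.006 ,  1.0714, -0.0563]), 'qvel': array([-0.0014, -0.0018,  0.0013, -0.0027,  0.0014,  0.0009, -0.0008]), 'joint_torque': array([  0.0011, -53.3522,   0.0219, -25.1963,   0.0116,   0.0043,
         0.    ]), 'tool_pos': array([ 0.6495, -0.0001,  0.2524]), 'orientation': array([ 1.2084,  1.2103, -1.2105]), 'contact_force': array([ 0.5355, -0.28  ,  0.8555]), 'ft_torque': array([-0.0122, -0.0068,  0.0154]), 'opening': 0.08558851812841821}
```

View pics/scene0.png

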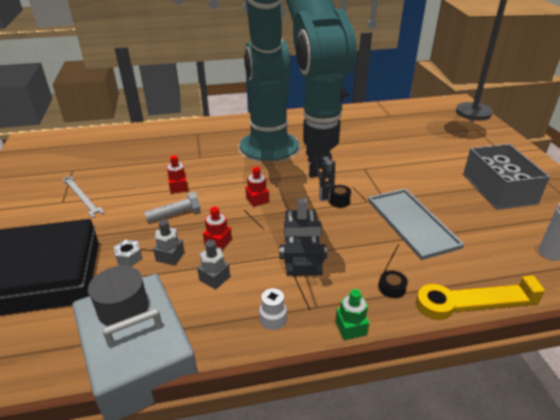

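View pics/side0.png

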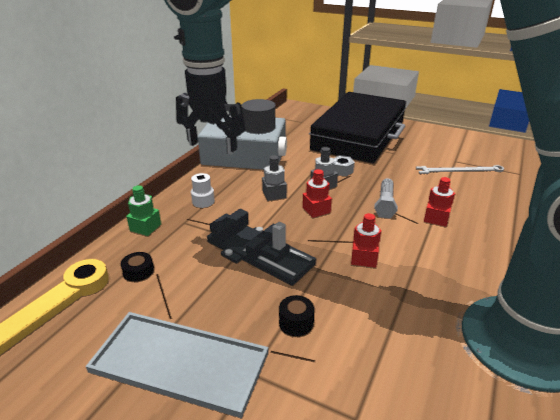

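View pics/wrist0.png

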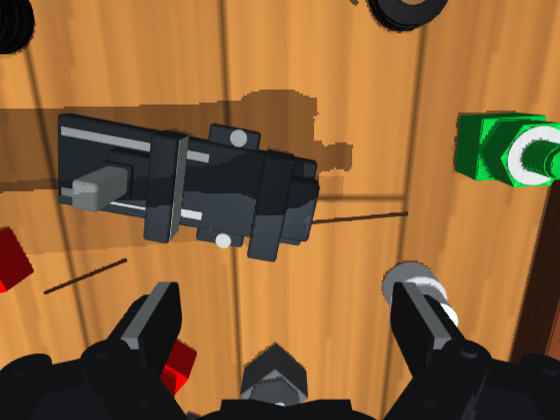

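```bash
cat > h.py <<'E'
from plant import *
import cv2,numpy as np
from scipy.spatial.transform import Rotation as R
np.set_printoptions(precision=4,suppress=True)
def pose(s):
    T=np.eye(4);T[:3,:3]=R.from_rotvec(s["orientation"]).as_matrix();T[:3,3]=s["tool_pos"];return T
def cam(n,s=None):
    c=camera_info(n);K=np.array(c["mtx"])
    W=np.array(c["world_from_camera"]) if n!="wrist" else pose(s)@np.array(c["hand_eye"])
    return K,W
def ray(KW,uv,z):
    K,W=KW;d=W[:3,:3]@np.linalg.solve(K,[uv[0],uv[1],1.]);o=W[:3,3];return o+d*(z-o[2])/d[2]
def proj(KW,p):
    K,W=KW;q=K@(W[:3,:3].T@(np.asarray(p)-W[:3,3]));return q[:2]/q[2]
def tri(l): # list of (KW,uv)
    A=np.zeros((3,3));b=np.zeros(3)
    for (K,W),uv in l:
        d=W[:3,:3]@np.linalg.solve(K,[uv[0],uv[1],1.]);d/=np.linalg.norm(d);P=np.eye(3)-np.outer(d,d);A+=P;b+=P@W[:3,3]
    return np.linalg.solve(A,b)
def crop(img,x0,y0,x1,y1,k,name): cv2.imwrite(name,cv2.resize(img[y0:y1,x0:x1],None,fx=k,fy=k,interpolation=cv2.INTER_CUBIC))
E
python3 - <<'E'
from h import *
a=cv2.imread("pics/scene0.png");b=cv2.imread("pics/side0.png");w=cv2.imread("pics/wrist0.png")
crop(a,130,190,330,340,4,"pics/a1.png");crop(b,200,140,360,290,4,"pics/b1.png")
S=cam("scene");D=cam("side")
# stud tops
print("adjA",tri([(S,(168,225)),(D,(326,150))]),ray(S,(168,225),.115),ray(D,(326,150),.115))
print("adjB",tri([(S,(211,245)),(D,(274,159))]),ray(S,(211,245),.115),ray(D,(274,159),.115))
print("post",tri([(S,(302,203)),(D,(279,225))]))
print("tray",[ray(S,p,.016) for p in ((369,194),(404,190),(461,245),(434,255))])
print("socket",ray(S,(273,295),.075));print("bolt",[ray(S,p,.025) for p in((150,213),(198,203))])
print("red",[ray(S,p,.115) for p in((177,158),(256,170),(215,210),(354,294))], "wash",ray(S,(340,192),.04),ray(S,(394,280),.03))
E
```

```text
adjA [ 0.5337 -0.3469  0.1109] [ 0.5483 -0.342   0.115 ] [ 0.5309 -0.3515  0.115 ]
adjB [ 0.636  -0.2467  0.1108] [ 0.643  -0.2456  0.115 ] [ 0.6322 -0.2421  0.115 ]
post [0.4992 0.0009 0.0986]
tray [array([0.389 , 0.2406, 0.016 ]), array([0.3902, 0.3533, 0.016 ]), array([0.6597, 0.396 , 0.016 ]), array([0.6813, 0.3089, 0.016 ])]
socket [ 0.7862 -0.128   0.075 ]
bolt [array([ 0.3654, -0.405 ,  0.025 ]), array([ 0.3441, -0.2692,  0.025 ])]
red [array([ 0.2284, -0.3149,  0.115 ]), array([ 0.3425, -0.0946,  0.115 ]), array([ 0.5105, -0.2254,  0.115 ]), array([0.853 , 0.0276, 0.115 ])] wash [0.394  0.1456 0.04  ] [0.7564 0.167  0.03  ]
```

View pics/a1.png

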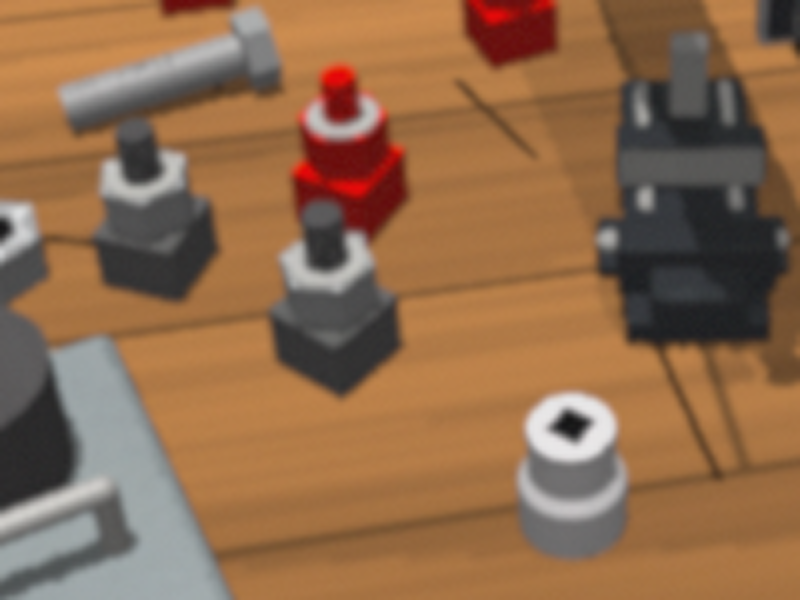

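View pics/b1.png

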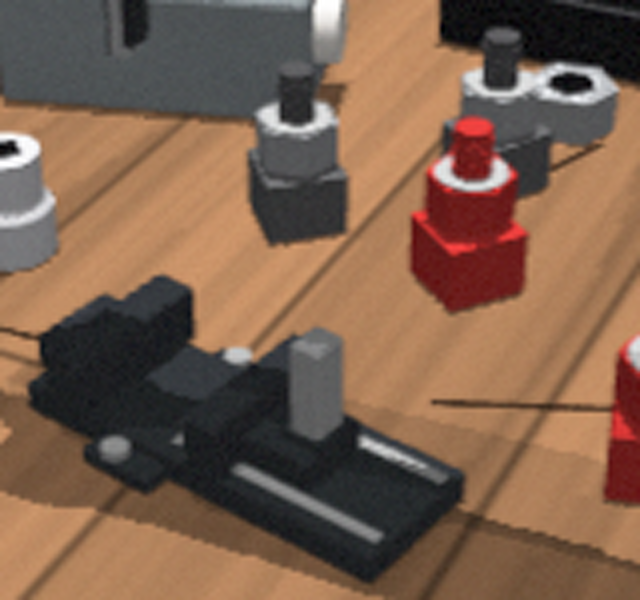

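```bash
python3 - <<'E'
from h import *
w=cv2.imread("pics/wrist0.png")
w=cv2.convertScaleAbs(w,alpha=2.0,beta=20)
crop(w,50,100,330,280,2.8,"pics/w1.png")
E
```

```text
(no output)
```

View pics/w1.png

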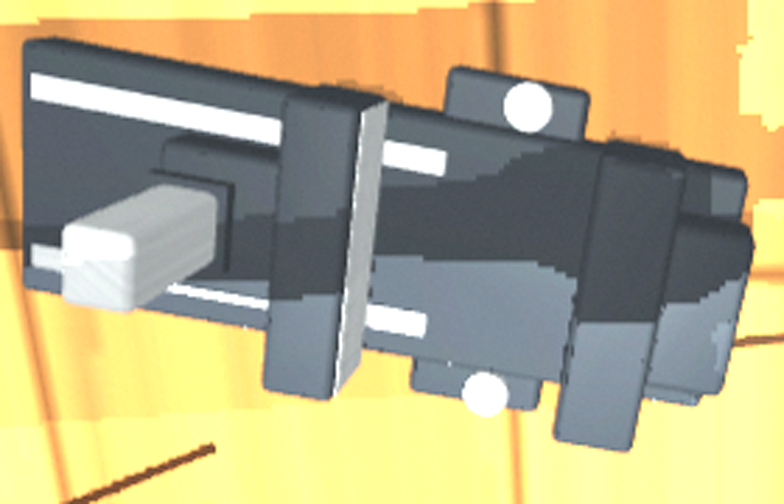

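```bash
python3 - <<'E'
from h import *
s=state();W=cam("wrist",s);S=cam("scene")
f=lambda x,y,z: ray(W,(50+x/2.8,100+y/2.8),z)
P=[f(604,150,.058),f(556,440,.058)]
Q=[f(360,101,.058),f(332,397,.058)]
print(P,Q)
for A,B in(P,Q):
    d=A-B;print("len",np.linalg.norm(d),"yaw",np.degrees(np.arctan2(d[1],d[0]))-90)
print("bed edges z.02",f(25,40,.02),f(25,288,.02))
d=f(600,137,.02)-f(25,40,.02);print(np.degrees(np.arctan2(d[1],d[0])))
print("post top",f(98,267,.103),"bolts",f(528,106,.03),f(485,394,.03))
m=(P[0]+P[1])/2;q=(Q[0]+Q[1])/2;print(m,q,np.linalg.norm(m-q))
print(proj(S,m),proj(S,q))
E
```

```text
[array([0.6329, 0.0291, 0.058 ]), array([ 0.6151, -0.0688,  0.058 ])] [array([0.5592, 0.0439, 0.058 ]), array([ 0.5411, -0.0533,  0.058 ])]
len 0.09957053030584352 yaw -10.267383401742464
len 0.0988104053336252 yaw -10.574214082009206
bed edges z.02 [0.4384 0.0593 0.02  ] [ 0.4216 -0.0271  0.02  ]
-9.489243859864853
post top [0.4965 0.0043 0.103 ] bolts [0.6065 0.039  0.03  ] [ 0.5869 -0.0639  0.03  ]
[ 0.624  -0.0199  0.058 ] [ 0.5501 -0.0047  0.058 ] 0.07540727370290684
[304.0429 245.2452] [303.0341 226.1648]
```

Call:
arm_command(translation=[[-10,-50,10],[-20,-100,20],[-35,-150,30],[-50,-200,40],[-50,-240,50]], rotation=[[0,0,0],[0,0,0],[0,0,0],[0,0,0],[0,0,0]], grip=[100,100,100,100,100])

```text
t: 0.65
tool_pos: [0.5983, -0.2407, 0.3032]
orientation: [1.209, 1.21, -1.21]
contact_force: [1.7, 0.0, 0.1]
opening: 0.0856
```

Call:
arm_command(translation=[[0,-20,0],[0,-20,0],[0,-20,0]], rotation=[[0,0,0],[0,0,0],[0,0,0]], grip=[100,100,100])

```text
t: 0.95
tool_pos: [0.5999, -0.2585, 0.3024]
orientation: [1.21, 1.21, -1.21]
contact_force: [-0.6, 0.3, -0.5]
opening: 0.0859
```

```bash
python3 - <<'E'
from h import *
s=state();w=snapshot("wrist");cv2.imwrite("pics/wr1.png",w);np.savez("s1.npz",**s);print(s["tool_pos"],s["orientation"],s["qpos"])
W=cam("wrist",s);print(proj(W,(.637,-.246,.115)),proj(W,(.535,-.347,.115)))
cv2.imwrite("pics/wr1b.png",cv2.resize(w[60:420],None,fx=1.42,fy=1.42,interpolation=cv2.INTER_CUBIC))
E
```

```text
[ 0.5999 -0.2585  0.3024] [ 1.2099  1.2105 -1.2096] [ 0.3078  0.4305  0.0666  1.545  -0.031   1.1682  0.3801]
[328.2815 174.7592] [216.1365 279.7015]
```

View pics/wr1.png

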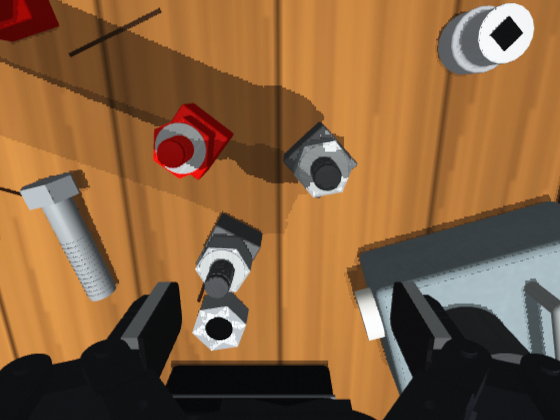

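```bash
python3 - <<'E'
from h import *
w=cv2.imread("pics/wr1.png")
w=cv2.convertScaleAbs(w,alpha=1.8,beta=10)
a=cv2.resize(w[110:210,270:370],None,fx=4,fy=6*4/6,interpolation=cv2.INTER_CUBIC)
b=cv2.resize(w[205:305,180:280],None,fx=4,fy=4,interpolation=cv2.INTER_CUBIC)
cv2.imwrite("pics/wr1z.png",np.hstack([a,b]))
E
```

```text
(no output)
```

View pics/wr1z.png

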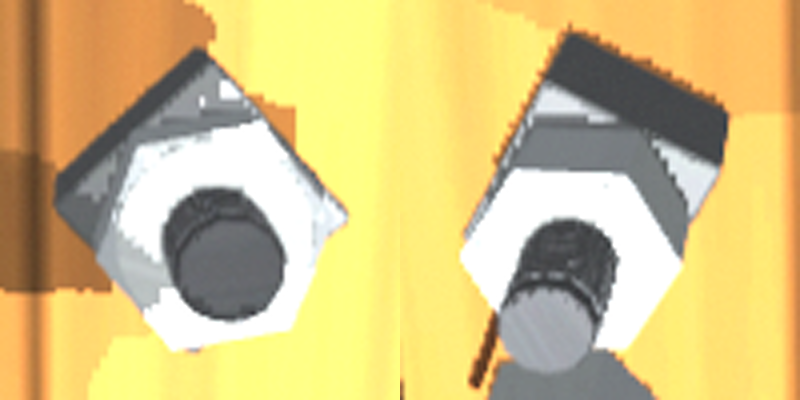

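```bash
cat > ang.py <<'E'
from h import *
def lin(W,pts,off,k,z):
    return np.array([ray(W,(off[0]+x/k,off[1]+y/k),z) for x,y in pts])
def edgeang(P,mod):
    # angles of edges of polygon P (deg) mod
    d=np.roll(P,-1,0)-P;return np.degrees(np.arctan2(d[:,1],d[:,0]))%mod,np.linalg.norm(d[:,:2],axis=1)
E
python3 - <<'E'
from ang import *
s=dict(np.load("s1.npz"));W=cam("wrist",s)
for nm,off,st,hexp,blk in (("B",(270,110),(231,268),[(130,150),(262,122),(325,238),(290,328),(175,350),(100,245)],[(62,205),(212,68),(345,215)]),
 ("A",(180,205),(147,328),[(113,167),(229,172),(281,262),(228,348),(62,255)],[(150,80),(322,165)])):
    print(nm,"stud",lin(W,[st],off,4,.115))
    H=lin(W,hexp,off,4,.078);print(H.mean(0),*edgeang(H,60))
    Bk=lin(W,blk,off,4,.045);print(Bk,*edgeang(Bk,90))
E
```

```text
B stud [[ 0.6366 -0.248   0.115 ]]
[ 0.6366 -0.2497  0.078 ] [12.019   0.6634 11.9438 11.3665  5.4729 13.2114] [0.0313 0.0318 0.0234 0.0284 0.032  0.0236]
[[ 0.6003 -0.2473  0.045 ]
 [ 0.6381 -0.2124  0.045 ]
 [ 0.674  -0.2498  0.045 ]] [42.6686 43.7923 88.0229] [0.0514 0.0518 0.0737]
A stud [[ 0.5351 -0.3548  0.115 ]]
[ 0.5381 -0.3507  0.078 ] [57.3753 56.1293 59.7532 26.9083 59.1261] [0.0297 0.0286 0.0296 0.0505 0.0292]
[[ 0.5256 -0.318   0.045 ]
 [ 0.5723 -0.3433  0.045 ]] [61.5435 61.5435] [0.0532 0.0532]
```

Call:
arm_command(translation=[[20,6,-20],[37,12,-50],[37,12,-90],[37,12,-120],[37,12,-140]], rotation=[[0,0,-0.11],[0,0,-0.22],[0,0,-0.323],[0,0,-0.323],[0,0,-0.323]], grip=[100,100,100,100,100])

```text
t: 1.5
tool_pos: [0.6365, -0.2433, 0.1596]
orientation: [1.44, 1.046, -1.443]
contact_force: [0.3, 0.0, -0.2]
opening: 0.0858
```

```bash
python3 - <<'E'
from h import *
s=state();w=snapshot("wrist");cv2.imwrite("pics/wr2.png",w);np.savez("s2.npz",**s);print(s["tool_pos"],pose(s)[:3,:3],s["qpos"])
W=cam("wrist",s);print(proj(W,(.6366,-.2485,.115)))
E
```

```text
[ 0.6365 -0.2433  0.1596] [[-0.004   0.9495 -0.3137]
 [ 0.0024 -0.3137 -0.9495]
 [-1.     -0.0046 -0.001 ]] [ 0.2382  0.6165  0.113   1.5938 -0.082   0.9405  0.0601]
[288.2746 270.8799]
```

View pics/wr2.png

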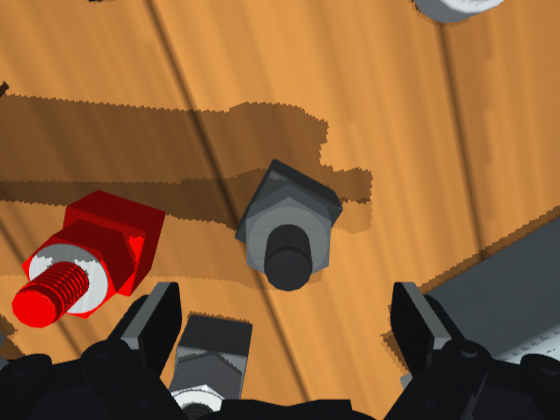

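Call:
arm_command(translation=[[0,-1,-35],[0,-1,-65],[0,-1,-83],[0,-1,-90],[0,-1,-90]], rotation=[[0,0,0],[0,0,0],[0,0,0],[0,0,0],[0,0,0]], grip=[100,100,100,100,100])

```text
t: 2.05
tool_pos: [0.6372, -0.2472, 0.0727]
orientation: [1.442, 1.04, -1.443]
contact_force: [0.4, 0.1, 0.9]
opening: 0.0851
```

```bash
python3 - <<'E'
from h import *
s=state();w=snapshot("wrist");cv2.imwrite("pics/wr3.png",w);print(s["tool_pos"])
cv2.imwrite("pics/sc3.png",np.vstack([snapshot("side")[100:300,150:410]]).repeat(3,0).repeat(3,1))
E
```

```text
[ 0.6372 -0.2472  0.0727]
```

View pics/sc3.png

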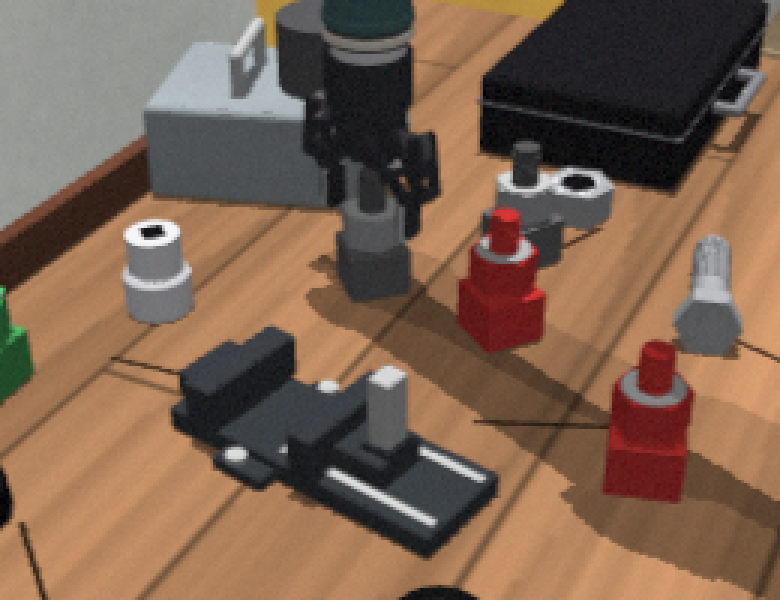

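View pics/wr3.png

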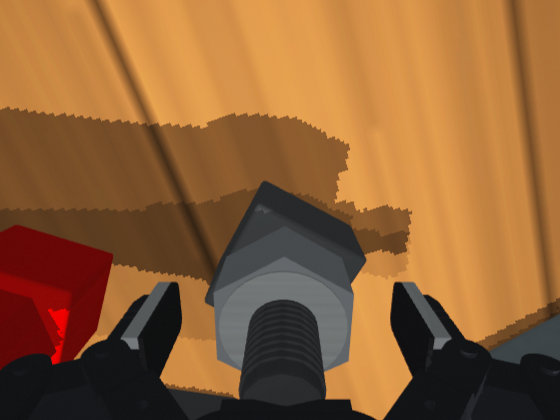

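Call:
arm_command(translation=[[0,0,-2],[0,0,-2],[0,0,-2],[0,0,-2],[0,0,-2]], rotation=[[0,0,0],[0,0,0],[0,0,0],[0,0,0],[0,0,0]], grip=[45,45,45,45,45], force=80)

```text
t: 2.65
tool_pos: [0.6367, -0.2479, 0.0721]
orientation: [1.443, 1.039, -1.444]
contact_force: [-3.5, 1.8, 5.7]
opening: 0.0489
```

Call:
arm_command(translation=[[0,0,0],[0,0,0],[0,0,0],[0,0,5],[0,0,10]], rotation=[[0,0,0],[0,0,0],[0,0,0],[0,0,0],[0,0,0]], grip=[45,45,45,45,45])

```text
t: 3.15
tool_pos: [0.6359, -0.2476, 0.0799]
orientation: [1.442, 1.041, -1.445]
contact_force: [0.4, 0.2, -9.1]
opening: 0.0485
```

Call:
arm_command(translation=[[0,0,45],[0,0,90],[-5,30,125],[-10,70,125],[-20,110,125]], rotation=[[0,0,0],[0,0,0],[0,0,0.13],[0,0,0.26],[0,0,0.39]], grip=[45,45,45,45,45])

```text
t: 3.65
tool_pos: [0.6173, -0.1371, 0.2072]
orientation: [1.158, 1.24, -1.155]
contact_force: [0.2, 1.1, -7.9]
opening: 0.0481
```

Call:
arm_command(translation=[[-8,45,0],[-16,85,0],[-22,110,0],[-23,124,0],[-23,124,0]], rotation=[[0,0,0.13],[0,0,0.245],[0,0,0.245],[0,0,0.245],[0,0,0.245]], grip=[45,45,45,45,45])

```text
t: 4.15
tool_pos: [0.5936, -0.0114, 0.2057]
orientation: [0.974, 1.343, -0.974]
contact_force: [0.9, 0.2, -8.2]
opening: 0.0485
```

```bash
python3 - <<'E'
from h import *
s=state();w=snapshot("wrist");cv2.imwrite("pics/wr4.png",w);np.savez("s4.npz",**s);T=pose(s);print(s["t"],s["tool_pos"],T[:3,:3],s["contact_force"],s["opening"])
E
```

```text
4.15 [ 0.5936 -0.0114  0.2057] [[-0.0009  0.9507  0.3102]
 [ 0.001   0.3102 -0.9507]
 [-1.     -0.0005 -0.0013]] [ 0.9397  0.1958 -8.2169] 0.04845966683029268
```

View pics/wr4.png

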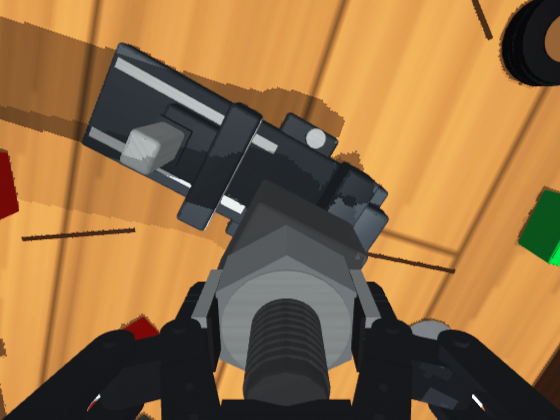

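```bash
python3 - <<'E'
from h import *
w=cv2.imread("pics/wr4.png")
w=cv2.convertScaleAbs(w,alpha=2.2,beta=15)
crop(w,180,80,400,260,3.6,"pics/wr4z.png")
E
```

```text
(no output)
```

View pics/wr4z.png

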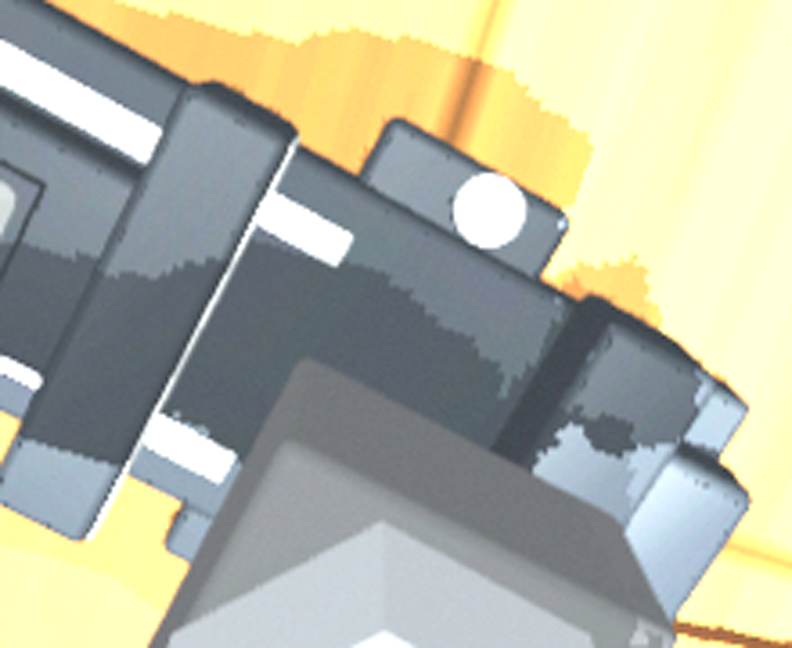

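```bash
python3 - <<'E'
from ang import *
s=dict(np.load("s4.npz"));W=cam("wrist",s);o=(180,80);k=3.6
yaw=lambda P:np.degrees(np.arctan2(*(P[1]-P[0])[[1,0]]))
def L(n,p,z): P=lin(W,p,o,k,z);print(n,P,np.linalg.norm(P[1]-P[0]),yaw(P))
L("blk bottom",[(308,358),(620,520)],.1336)
L("blk top",[(285,442),(665,622)],.1786)
L("slide",[(297,140),(90,540)],.058)
L("fix",[(612,325),(530,465)],.058)
L("bed",[(303,152),(580,300)],.02)
E
```

```text
blk bottom [[0.573  0.019  0.1336]
 [0.6268 0.0095 0.1336]] 0.054625512988909164 -10.050234124132928
blk top [[0.5725 0.0194 0.1786]
 [0.6234 0.0119 0.1786]] 0.05150254495308659 -8.433662787102609
slide [[ 0.5594  0.0423  0.058 ]
 [ 0.5413 -0.0528  0.058 ]] 0.09674083685696641 -100.76751954098404
fix [[ 0.6321  0.027   0.058 ]
 [ 0.6265 -0.0068  0.058 ]] 0.03426678268431895 -99.40743078891255
bed [[0.5601 0.0369 0.02  ]
 [0.6317 0.0248 0.02  ]] 0.07262776833145533 -9.579835547516575
```

Call:
arm_command(translation=[[-1,-1,-30],[-1,-1,-60],[-1,-1,-85],[-1,-1,-103],[-1,-1,-108]], rotation=[[0,0,0],[0,0,0],[0,0,0],[0,0,0],[0,0,0]], grip=[45,45,45,45,45])

```text
t: 4.7
tool_pos: [0.5917, -0.0178, 0.0954]
orientation: [0.976, 1.342, -0.983]
contact_force: [-0.2, -0.1, -7.7]
opening: 0.0487
```

Call:
arm_command(translation=[[0,0,-2],[0,0,-4],[0,0,-5]], rotation=[[0,0,0],[0,0,0],[0,0,0]], grip=[45,45,45])

```text
t: 5.0
tool_pos: [0.5931, -0.0157, 0.0937]
orientation: [0.977, 1.34, -0.977]
contact_force: [-3.7, -0.0, -6.4]
opening: 0.0487
```

```bash
python3 - <<'E'
from h import *
s=state();w=snapshot("wrist");np.savez("s5.npz",**s);T=pose(s);print(s["t"],s["tool_pos"],s["contact_force"],s["ft_torque"],s["opening"])
w=cv2.convertScaleAbs(w,alpha=1.8,beta=15);cv2.imwrite("pics/wr5.png",w)
E
```

```text
5.0 [ 0.5931 -0.0157  0.0937] [-3.6762 -0.0314 -6.4323] [-0.1058  0.6668 -0.1235] 0.048683556420229986
```

View pics/wr5.png

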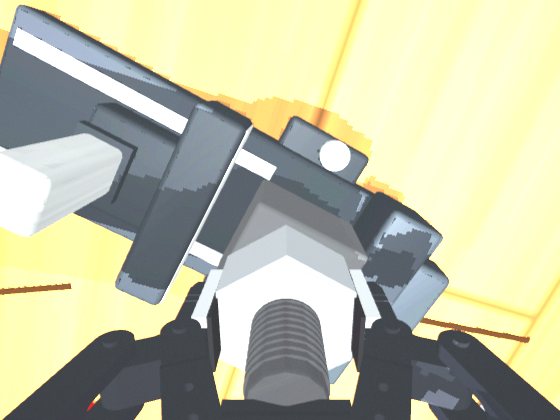

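Call:
arm_command(translation=[[-1,0,-1],[-1,0,-2],[-1,0,-3],[-1,0,-3]], rotation=[[0,0,0],[0,0,0],[0,0,0],[0,0,0]], grip=[45,45,45,45])

```text
t: 5.45
tool_pos: [0.5929, -0.0149, 0.092]
orientation: [0.977, 1.339, -0.975]
contact_force: [-5.9, -1.0, 5.3]
opening: 0.0486
```

Call:
arm_command(translation=[[0,0,0],[0,0,0],[0,0,0],[0,0,0],[0,0,0]], rotation=[[0,0,0],[0,0,0],[0,0,0],[0,0,0],[0,0,0]], grip=[100,100,100,100,100])

```text
t: 5.95
tool_pos: [0.5923, -0.0149, 0.0901]
orientation: [0.977, 1.34, -0.976]
contact_force: [-0.3, 0.7, 0.2]
opening: 0.0851
```

Call:
arm_command(translation=[[0,0,30],[0,0,60],[0,0,90],[0,0,90]], rotation=[[0,0,0],[0,0,-0.12],[0,0,-0.24],[0,0,-0.36]], grip=[100,100,100,100])

```text
t: 6.35
tool_pos: [0.5949, -0.0149, 0.1845]
orientation: [1.253, 1.178, -1.242]
contact_force: [0.3, -0.1, -0.6]
opening: 0.0854
```

```bash
python3 - <<'E'
from h import *
s=state();w=snapshot("wrist");np.savez("s6.npz",**s);T=pose(s);print(s["t"],s["tool_pos"],np.degrees(np.arctan2(T[1,1],T[0,1])))
w=cv2.convertScaleAbs(w,alpha=1.8,beta=15);cv2.imwrite("pics/wr6.png",w);cv2.imwrite("pics/si6.png",snapshot("side")[150:350,130:390].repeat(3,0).repeat(3,1))
E
```

```text
6.35 [ 0.5949 -0.0149  0.1845] -3.0469912522515252
```

View pics/wr6.png

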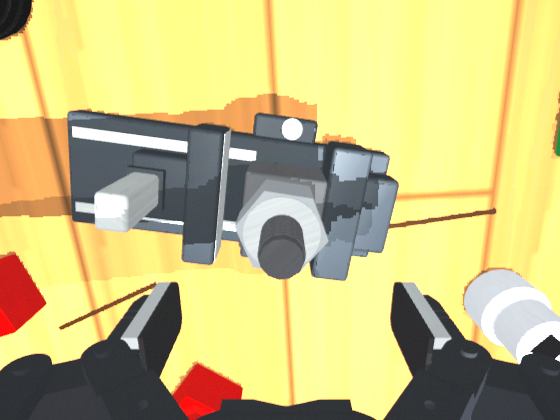

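View pics/si6.png

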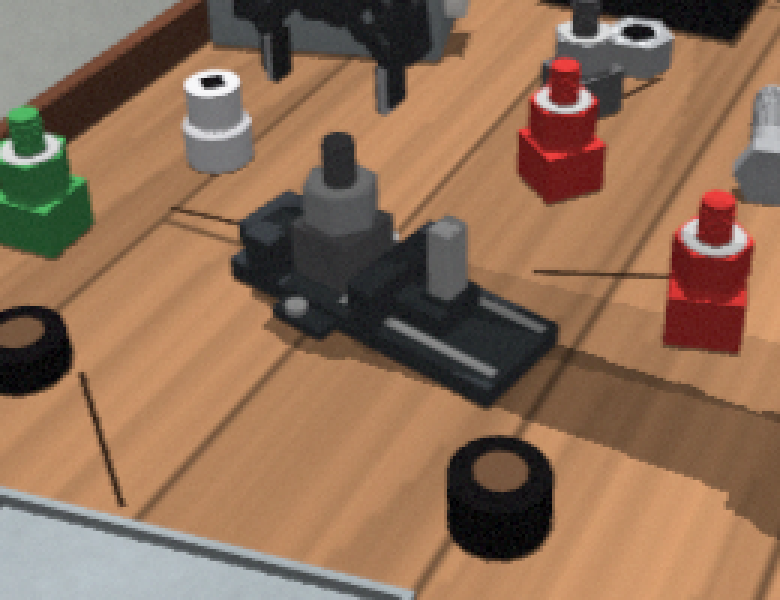

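Call:
arm_command(translation=[[-45,8,0],[-85,17,0],[-95,20,-10],[-95,20,-40],[-95,20,-50]], rotation=[[0,0,-0.1],[0,0,-0.13],[0,0,-0.13],[0,0,-0.13],[0,0,-0.13]], grip=[100,100,100,100,100])

```text
t: 6.95
tool_pos: [0.4955, 0.0051, 0.1277]
orientation: [1.335, 1.123, -1.34]
contact_force: [-0.7, -0.9, -0.5]
opening: 0.0854
```

```bash
python3 - <<'E'
from h import *
s=state();w=snapshot("wrist");T=pose(s);print(s["t"],s["tool_pos"],np.degrees(np.arctan2(T[1,1],T[0,1])))
W=cam("wrist",s);print(proj(W,(.4965,.0043,.103)))
w=cv2.convertScaleAbs(w,alpha=1.8,beta=15);cv2.imwrite("pics/wr7.png",w)
E
```

```text
6.95 [0.4955 0.0051 0.1277] -10.040359787369177
[286.83   282.9162]
```

View pics/wr7.png

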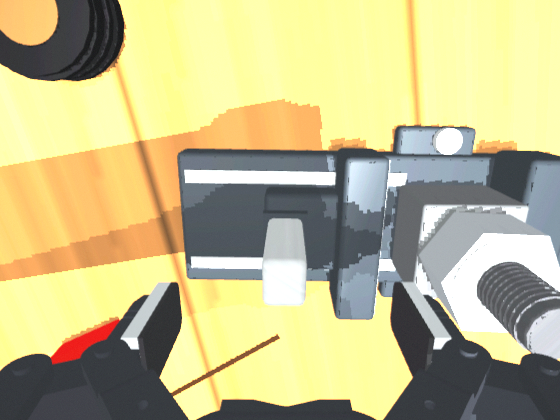

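Call:
arm_command(translation=[[0,0,0],[0,0,-15],[0,0,-38],[0,0,-38],[0,0,-38]], rotation=[[0,0,0],[0,0,0],[0,0,0],[0,0,0],[0,0,0]], grip=[60,60,60,60,40])

```text
t: 7.5
tool_pos: [0.4977, 0.0049, 0.0926]
orientation: [1.339, 1.12, -1.339]
contact_force: [-0.0, -0.1, -1.2]
opening: 0.0381
```

Call:
arm_command(translation=[[0,0,0],[0,0,0],[0,0,0],[0,0,0],[0,0,0]], rotation=[[0,0,0],[0,0,0],[0,0,0],[0,0,0],[0,0,0]], grip=[10,10,10,10,10])

```text
t: 8.0
tool_pos: [0.4958, 0.0053, 0.0932]
orientation: [1.339, 1.121, -1.342]
contact_force: [-6.1, -0.7, 7.0]
opening: 0.0191
```

Call:
arm_command(translation=[[3,-0.5,0],[6,-1,0],[9,-1.6,0],[12,-2.1,0],[15,-2.7,0]], rotation=[[0,0,0],[0,0,0],[0,0,0],[0,0,0],[0,0,0]], grip=[10,10,10,10,10])

```text
t: 8.5
tool_pos: [0.5087, 0.0029, 0.0932]
orientation: [1.337, 1.124, -1.345]
contact_force: [-13.7, 1.8, 12.5]
opening: 0.0191
```

Call:
arm_command(translation=[[1.5,-0.3,0],[3,-0.5,0],[3,-0.5,0]], rotation=[[0,0,0],[0,0,0],[0,0,0]], grip=[10,10,10])

```text
t: 8.8
tool_pos: [0.512, 0.0022, 0.0932]
orientation: [1.337, 1.124, -1.345]
contact_force: [-12.2, 0.9, 11.4]
opening: 0.0188
```

Call:
arm_command(translation=[[1,-0.2,0],[2,-0.4,0],[2,-0.4,0]], rotation=[[0,0,0],[0,0,0],[0,0,0]], grip=[10,10,10])

```text
t: 9.1
tool_pos: [0.5125, 0.0021, 0.0932]
orientation: [1.336, 1.126, -1.347]
contact_force: [-17.4, 2.2, 16.3]
opening: 0.019
```

Call:
arm_command(translation=[[1,-0.2,0],[2,-0.4,0],[2,-0.4,0]], rotation=[[0,0,0],[0,0,0],[0,0,0]], grip=[10,10,10])

```text
t: 9.4
tool_pos: [0.5126, 0.0021, 0.0932]
orientation: [1.333, 1.129, -1.35]
contact_force: [-23.6, 2.0, 21.9]
opening: 0.0192
```

Call:
arm_command(translation=[[0.5,0,0],[0.5,0,0],[0.5,0,0],[0,0,0],[0,0,0]], rotation=[[0,0,0],[0,0,0],[0,0,0],[0,0,0],[0,0,0]], grip=[10,10,50,50,50])

```text
t: 9.9
tool_pos: [0.5201, 0.001, 0.0929]
orientation: [1.34, 1.118, -1.337]
contact_force: [-0.3, 0.1, 0.1]
opening: 0.0426
```

Call:
arm_command(translation=[[0,0,30],[0,0,60],[10,-2,90],[40,-8,95],[70,-14,95]], rotation=[[0,0,0],[0,0,0],[0,0,0.12],[0,0,0.24],[0,0,0.36]], grip=[50,50,100,100,100])

```text
t: 10.4
tool_pos: [0.5914, -0.0131, 0.1898]
orientation: [1.072, 1.288, -1.067]
contact_force: [0.6, 0.5, -0.4]
opening: 0.0832
```

```bash
python3 - <<'E'
from h import *
s=state();w=snapshot("wrist");T=pose(s);np.savez("s8.npz",**s);print(s["t"],s["tool_pos"],np.degrees(np.arctan2(T[1,1],T[0,1])),s["qpos"])
w=cv2.convertScaleAbs(w,alpha=1.8,beta=15);cv2.imwrite("pics/wr8.png",w)
E
```

```text
10.4 [ 0.5914 -0.0131  0.1898] 10.726652431353525 [-0.0063  0.4401 -0.0363  1.808   0.0201  0.8888  0.1355]
```

View pics/wr8.png

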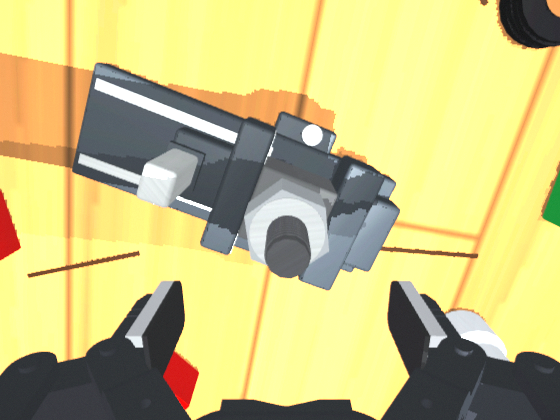

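```bash
python3 - <<'E'
from ang import *
s=dict(np.load("s8.npz"));W=cam("wrist",s)
print(ray(W,(288,258),.135))
w=cv2.imread("pics/wr8.png");crop(w,190,140,390,290,4,"pics/wr8z.png")
E
```

```text
[ 0.5942 -0.0156  0.135 ]
```

View pics/wr8z.png

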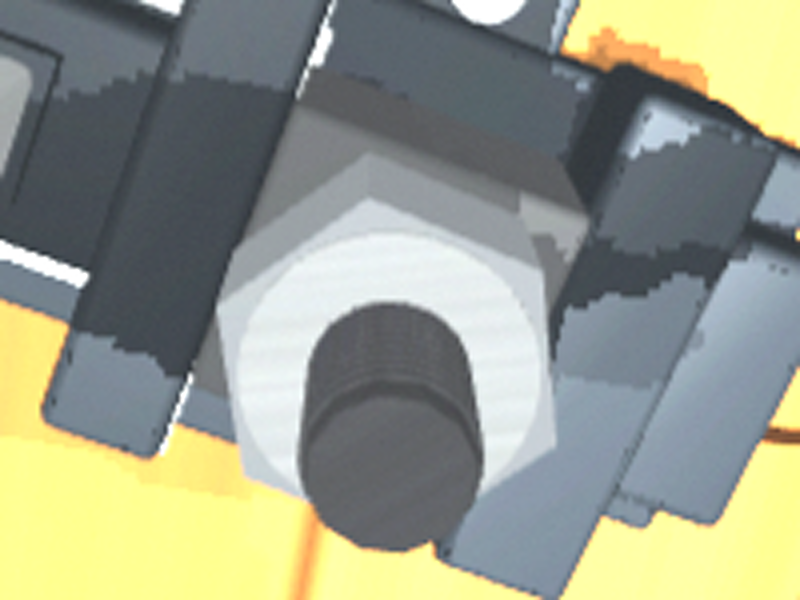

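```bash
python3 - <<'E'
from ang import *
s=dict(np.load("s8.npz"));W=cam("wrist",s)
H=lin(W,[(370,198),(543,268),(555,443),(245,472),(218,305)],(190,140),4,.098)
print(H,*edgeang(H,60), ray(W,(287.75,256.5),.135))
E
```

```text
[[ 0.5862  0.0108  0.098 ]
 [ 0.6141  0.0049  0.098 ]
 [ 0.6224 -0.0232  0.098 ]
 [ 0.5749 -0.0372  0.098 ]
 [ 0.5664 -0.0102  0.098 ]] [48.0297 46.5148 16.5231 47.4914 46.7237] [0.0285 0.0292 0.0495 0.0284 0.0288] [ 0.5939 -0.0148  0.135 ]
```

Call:
arm_command(translation=[[5,-1,0],[5,-1,-30],[5,-1,-60],[5,-1,-85],[5,-1,-85]], rotation=[[0,0,0.12],[0,0,0.12],[0,0,0.12],[0,0,0.12],[0,0,0.12]], grip=[100,100,100,100,100])

```text
t: 10.95
tool_pos: [0.5917, -0.0142, 0.0987]
orientation: [0.982, 1.342, -0.989]
contact_force: [-1.4, -0.4, -0.1]
opening: 0.0856
```

```bash
python3 - <<'E'
from h import *
s=state();T=pose(s);print(s["t"],s["tool_pos"],np.degrees(np.arctan2(T[1,1],T[0,1])),s["qpos"],s["contact_force"])
E
```

```text
10.95 [ 0.5917 -0.0142  0.0987] 17.2663543798524 [ 0.0101  0.5714 -0.0557  1.8473  0.0452  0.7307  0.2307] [-1.3723 -0.377  -0.0835]
```

Call:
arm_command(translation=[[2,-1,-4],[2,-1,-7],[2,-1,-7],[2,-1,-7],[2,-1,-7]], rotation=[[0,0,0],[0,0,0],[0,0,0],[0,0,0],[0,0,0]], grip=[100,100,45,45,45], force=90)

```text
t: 11.45
tool_pos: [0.5936, -0.016, 0.096]
orientation: [0.981, 1.341, -0.989]
contact_force: [-12.2, -2.4, 15.4]
opening: 0.0486
```

Call:
arm_command(translation=[[0,0,0],[0,0,0],[0,0,0]], rotation=[[0,0,0],[0,0,0],[0,0,0]], grip=[45,45,45])

```text
t: 11.75
tool_pos: [0.5935, -0.016, 0.0961]
orientation: [0.982, 1.34, -0.989]
contact_force: [-9.5, -2.4, 10.8]
opening: 0.049
```

```bash
cat > st.py <<'E'
from h import *
s=state();T=pose(s);print(s["t"],s["tool_pos"],"psi",np.degrees(np.arctan2(T[1,1],T[0,1])),"q",s["qpos"],"F",s["contact_force"],"M",s["ft_torque"],s["opening"])
E
python3 st.py
```

```text
11.75 [ 0.5935 -0.016   0.0961] psi 17.249527430239628 q [ 0.0117  0.5772 -0.0545  1.8445  0.0464  0.7267  0.2322] F [-9.5075 -2.3664 10.8055] M [-0.3883  2.0564 -0.024 ] 0.049006020459249275
```

Call:
arm_command(translation=[[0,0,0],[0,0,0],[0,0,-0.5],[0,0,-1]], rotation=[[0,0,-0.1],[0,0,-0.2],[0,0,-0.3],[0,0,-0.4]], grip=[45,45,45,45])

```text
t: 12.15
tool_pos: [0.5936, -0.016, 0.0951]
orientation: [1.28, 1.162, -1.288]
contact_force: [-9.2, -1.5, 12.4]
opening: 0.0481
```

```bash
python3 st.py
```

```text
12.15 [ 0.5936 -0.016   0.0951] psi -5.80252962711898 q [-0.0661  0.5761  0.0473  1.8502 -0.0373  0.7214 -0.0996] F [-9.21   -1.5079 12.4457] M [-0.4736  2.0788  0.4541] 0.0480750729596705
```

Call:
arm_command(translation=[[0,0,0],[0,0,-0.5],[0,0,-1]], rotation=[[0,0,-0.1],[0,0,-0.2],[0,0,-0.3]], grip=[45,45,45])

```text
t: 12.45
tool_pos: [0.5938, -0.016, 0.0943]
orientation: [1.495, 0.994, -1.503]
contact_force: [-9.1, -1.7, 13.9]
opening: 0.048
```

```bash
python3 st.py
```

```text
12.45 [ 0.5938 -0.016   0.0943] psi -22.989803852890034 q [-0.1241  0.5782  0.1235  1.8546 -0.1009  0.7198 -0.3455] F [-9.0996 -1.6516 13.9048] M [-0.4948  2.1961  0.4107] 0.04801972686946783
```

Turned 0.70 rad. Smaller steps from here.

Call:
arm_command(translation=[[0,0,0],[0,0,-0.5]], rotation=[[0,0,-0.08],[0,0,-0.16]], grip=[45,45])

```text
t: 12.65
tool_pos: [0.5938, -0.016, 0.0939]
orientation: [1.605, 0.891, -1.613]
contact_force: [-10.1, -3.3, 13.7]
opening: 0.0483
```

```bash
python3 st.py
```

```text
12.65 [ 0.5938 -0.016   0.0939] psi -32.10620007870994 q [-0.155   0.5803  0.164   1.8569 -0.135   0.7199 -0.4756] F [-10.0774  -3.3161  13.747 ] M [-0.5752  2.1779  0.3807] 0.04825462294470968
```

Call:
arm_command(translation=[[0,0,0],[0,0,-0.5]], rotation=[[0,0,-0.08],[0,0,-0.16]], grip=[45,45])

```text
t: 12.85
tool_pos: [0.5939, -0.016, 0.0934]
orientation: [1.713, 0.779, -1.722]
contact_force: [-11.3, -2.7, 15.6]
opening: 0.0484
```

```bash
python3 st.py
```

```text
12.85 [ 0.5939 -0.016   0.0934] psi -41.280100621100374 q [-0.1857  0.5833  0.2048  1.8592 -0.1695  0.7207 -0.6061] F [-11.3425  -2.6734  15.6167] M [-0.5758  2.1854  0.4107] 0.048397788543666616
```

Call:
arm_command(translation=[[0,0,0],[0,0,-0.5]], rotation=[[0,0,-0.08],[0,0,-0.16]], grip=[45,45])

```text
t: 13.05
tool_pos: [0.594, -0.0161, 0.093]
orientation: [1.818, 0.656, -1.826]
contact_force: [-9.8, -2.1, 15.9]
opening: 0.0482
```

```bash
python3 st.py
```

```text
13.05 [ 0.594  -0.0161  0.093 ] psi -50.45015037229952 q [-0.2164  0.5868  0.2456  1.8614 -0.2043  0.7223 -0.7363] F [-9.7979 -2.0541 15.9355] M [-0.5216  2.2258  0.4022] 0.048240016622279655
```

Call:
arm_command(translation=[[0,0,0],[0,0,-0.5]], rotation=[[0,0,-0.08],[0,0,-0.16]], grip=[45,45])

```text
t: 13.25
tool_pos: [0.5939, -0.0162, 0.0926]
orientation: [1.919, 0.523, -1.927]
contact_force: [-10.0, -2.2, 15.5]
opening: 0.0485
```

```bash
python3 st.py
```

```text
13.25 [ 0.5939 -0.0162  0.0926] psi -59.61940474373957 q [-0.247   0.5913  0.2864  1.8637 -0.2392  0.7246 -0.8663] F [-10.0147  -2.218   15.5003] M [-0.5451  2.2759  0.4207] 0.04845650150802941
```

Call:
arm_command(translation=[[0,0,0],[0,0,-0.5]], rotation=[[0,0,-0.08],[0,0,-0.16]], grip=[45,45])

```text
t: 13.45
tool_pos: [0.594, -0.0162, 0.0922]
orientation: [2.015, 0.379, -2.024]
contact_force: [-11.1, -2.3, 16.5]
opening: 0.0488
```

```bash
python3 st.py
```

```text
13.45 [ 0.594  -0.0162  0.0922] psi -68.79073143703287 q [-0.2774  0.5964  0.3273  1.866  -0.2744  0.7276 -0.9961] F [-11.1399  -2.3241  16.4971] M [-0.5189  2.2657  0.4085] 0.04879618263879429
```

Call:
arm_command(translation=[[0,0,0],[0,0,-0.3]], rotation=[[0,0,-0.06],[0,0,-0.1]], grip=[45,45])

```text
t: 13.65
tool_pos: [0.5939, -0.0159, 0.092]
orientation: [2.069, 0.287, -2.079]
contact_force: [-12.3, -1.5, 17.7]
opening: 0.0487
```

```bash
python3 st.py
```

```text
13.65 [ 0.5939 -0.0159  0.092 ] psi -74.20010318051024 q [-0.2966  0.5999  0.3521  1.8672 -0.2947  0.7304 -1.0739] F [-12.2752  -1.5036  17.7289] M [-0.347   2.5296  1.7244] 0.048674552724695494
```

Call:
arm_command(translation=[[0,0,0],[0,0,0],[0,0,0]], rotation=[[0,0,-0.03],[0,0,-0.03],[0,0,-0.03]], grip=[45,45,45])

```text
t: 13.95
tool_pos: [0.5934, -0.015, 0.092]
orientation: [2.083, 0.262, -2.096]
contact_force: [-12.5, -1.9, 18.6]
opening: 0.0488
```

```bash
python3 st.py; python3 - <<'E'
from h import *
cv2.imwrite("pics/si9.png",snapshot("side")[120:320,130:390].repeat(3,0).repeat(3,1));cv2.imwrite("pics/sc9.png",snapshot("scene"))
E
```

```text
13.95 [ 0.5934 -0.015   0.092 ] psi -75.73822647452356 q [-0.3024  0.6005  0.3584  1.8679 -0.301   0.7323 -1.0965] F [-12.5198  -1.9112  18.5558] M [-0.2378  2.6206  1.6013] 0.04877702732527639
```

View pics/si9.png

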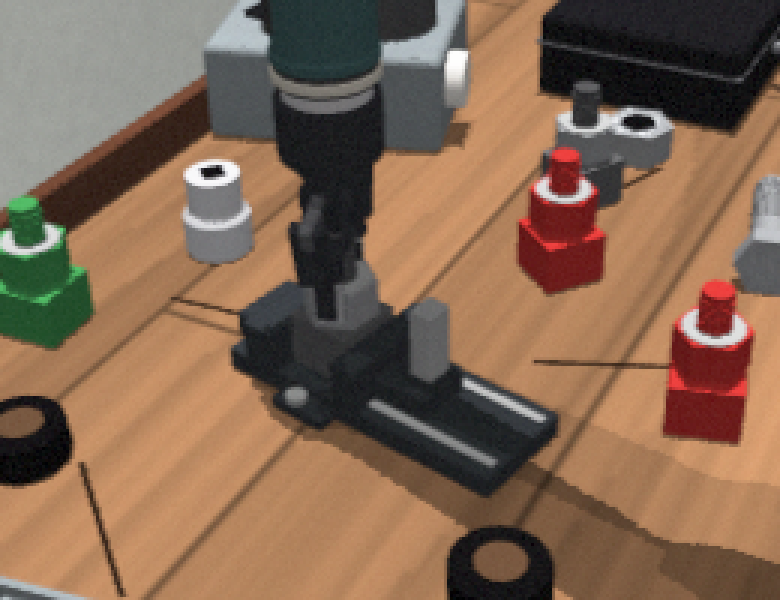

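View pics/sc9.png

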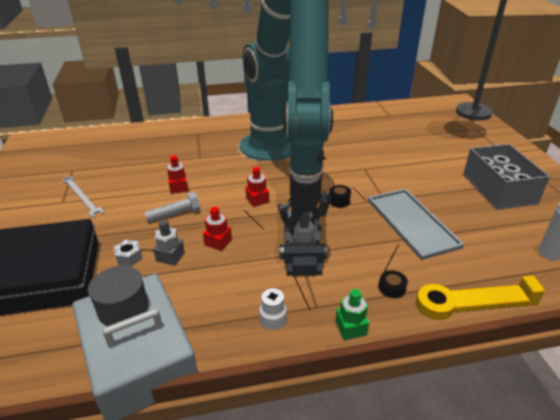

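Call:
arm_command(translation=[[0,0,0],[0,0,0],[0,0,0],[0,0,0],[0,0,25]], rotation=[[0,0,0.02],[0,0,0.02],[0,0,0.02],[0,0,0.02],[0,0,0.02]], grip=[100,100,100,100,100])

```text
t: 14.55
tool_pos: [0.5938, -0.0148, 0.1125]
orientation: [2.075, 0.275, -2.088]
contact_force: [-0.2, -0.3, 0.4]
opening: 0.0854
```

Call:
arm_command(translation=[[0,0,35],[0,0,65],[-10,2,70],[-40,7,70],[-70,14,70]], rotation=[[0,0,0.14],[0,0,0.28],[0,0,0.42],[0,0,0.56],[0,0,0.7]], grip=[100,100,100,100,100])

```text
t: 15.05
tool_pos: [0.5256, -0.0013, 0.1854]
orientation: [1.639, 0.86, -1.637]
contact_force: [-0.1, 0.1, -0.4]
opening: 0.0848
```

Call:
arm_command(translation=[[-5,1,0],[-5,1,0],[-5,1,-10],[-5,1,-40]], rotation=[[0,0,0.14],[0,0,0.28],[0,0,0.41],[0,0,0.41]], grip=[100,60,60,60])

```text
t: 15.45
tool_pos: [0.5234, 0.0001, 0.1472]
orientation: [1.356, 1.107, -1.346]
contact_force: [0.3, -0.4, -0.4]
opening: 0.0508
```

```bash
python3 st.py; python3 - <<'E'
from h import *
s=state();w=snapshot("wrist");w=cv2.convertScaleAbs(w,alpha=1.8,beta=15);cv2.imwrite("pics/wr10.png",w)
W=cam("wrist",s);print(proj(W,(.5145,.001,.103)))
E
```

```text
15.45 [0.5234 0.0001 0.1472] psi -11.214346221276452 q [-0.1833  0.3948  0.1452  2.0107 -0.084   0.735  -0.1829] F [ 0.3278 -0.3971 -0.4323] M [ 0.0068 -0.0329 -0.053 ] 0.05082615304787254
[265.8772 264.0535]
```

View pics/wr10.png

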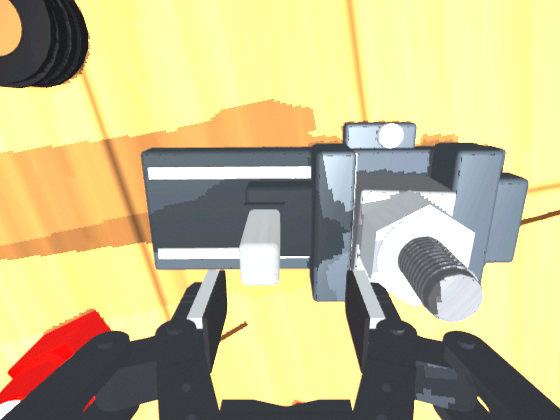

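Call:
arm_command(translation=[[-8,1,0],[-8,1,-15],[-8,1,-20]], rotation=[[0,0,0.01],[0,0,0.01],[0,0,0.01]], grip=[60,60,60])

```text
t: 15.8
tool_pos: [0.5125, 0.0011, 0.1254]
orientation: [1.346, 1.115, -1.347]
contact_force: [-0.3, 0.4, -0.4]
opening: 0.0511
```

```bash
python3 st.py
```

```text
15.8 [0.5125 0.0011 0.1254] psi -10.771960251659928 q [-0.1817  0.418   0.1385  2.0427 -0.0885  0.6869 -0.1744] F [-0.3143  0.4163 -0.3659] M [-0.0612 -0.0024  0.0024] 0.051101377178259626
```

Call:
arm_command(translation=[[0,1,-20],[0,1,-33],[0,1,-33],[0,1,-33],[0,1,-33]], rotation=[[0,0,0],[0,0,0],[0,0,0],[0,0,0],[0,0,0]], grip=[60,60,10,10,10])

```text
t: 16.3
tool_pos: [0.5111, 0.0023, 0.0927]
orientation: [1.344, 1.118, -1.35]
contact_force: [-6.4, 1.3, 5.0]
opening: 0.0187
```

Call:
arm_command(translation=[[0,0,0],[-3,0.5,0],[-7,1.2,0],[-11,1.9,0],[-15,2.7,0]], rotation=[[0,0,0],[0,0,0],[0,0,0],[0,0,0],[0,0,0]], grip=[10,10,10,10,10])

```text
t: 16.8
tool_pos: [0.5018, 0.0041, 0.0928]
orientation: [1.351, 1.108, -1.341]
contact_force: [14.0, -1.6, -15.1]
opening: 0.0188
```

Call:
arm_command(translation=[[-4,0.7,0],[-8,1.4,0],[-12,2.1,0],[-12,2.1,0]], rotation=[[0,0,0],[0,0,0],[0,0,0],[0,0,0]], grip=[10,10,10,10])

```text
t: 17.2
tool_pos: [0.4891, 0.0066, 0.0928]
orientation: [1.35, 1.109, -1.341]
contact_force: [11.1, -0.5, -12.5]
opening: 0.0183
```

```bash
python3 st.py
```

```text
17.2 [0.4891 0.0066 0.0928] psi -10.798579789524057 q [-0.1891  0.4423  0.1281  2.1155 -0.0979  0.5824 -0.1803] F [ 11.0931  -0.4704 -12.5435] M [-0.0231 -0.9976 -0.0526] 0.018328798952494736
```

Call:
arm_command(translation=[[0,0,0],[0,0,0],[0,0,0],[0,0,30],[0,0,60]], rotation=[[0,0,0],[0,0,0],[0,0,0],[0,0,0],[0,0,-0.04]], grip=[60,60,60,60,60])

```text
t: 17.7
tool_pos: [0.4852, 0.0067, 0.1525]
orientation: [1.374, 1.093, -1.378]
contact_force: [1.8, -0.1, 0.1]
opening: 0.0513
```

Call:
arm_command(translation=[[0,0,40],[35,-6,40],[70,-13,40],[100,-18,40],[100,-18,40]], rotation=[[0,0,-0.04],[0,0,-0.04],[0,0,-0.04],[0,0,-0.04],[0,0,-0.04]], grip=[60,100,100,100,100])

```text
t: 18.2
tool_pos: [0.5892, -0.012, 0.1927]
orientation: [1.406, 1.067, -1.402]
contact_force: [-0.5, -0.1, -1.1]
opening: 0.0855
```

```bash
python3 st.py; python3 - <<'E'
from h import *
s=state();np.savez("s11.npz",**s);w=snapshot("wrist");w=cv2.convertScaleAbs(w,alpha=1.8,beta=15);cv2.imwrite("pics/wr11.png",w)
crop(w,190,120,430,300,3.3,"pics/wr11z.png")
crop(snapshot("scene"),340,170,480,270,5.6,"pics/sc11.png")
crop(snapshot("side"),70,290,290,420,3.6,"pics/si11.png")
W=cam("wrist",s);print(proj(W,(.594,-.0153,.135)))
E
```

```text
18.2 [ 0.5892 -0.012   0.1927] psi -15.412637222851782 q [-0.1823  0.4323  0.1866  1.8223 -0.0988  0.8926 -0.2197] F [-0.4655 -0.1147 -1.1399] M [ 0.0128  0.0945 -0.0053] 0.0855417558151375
[294.2527 254.311 ]
```

View pics/wr11z.png

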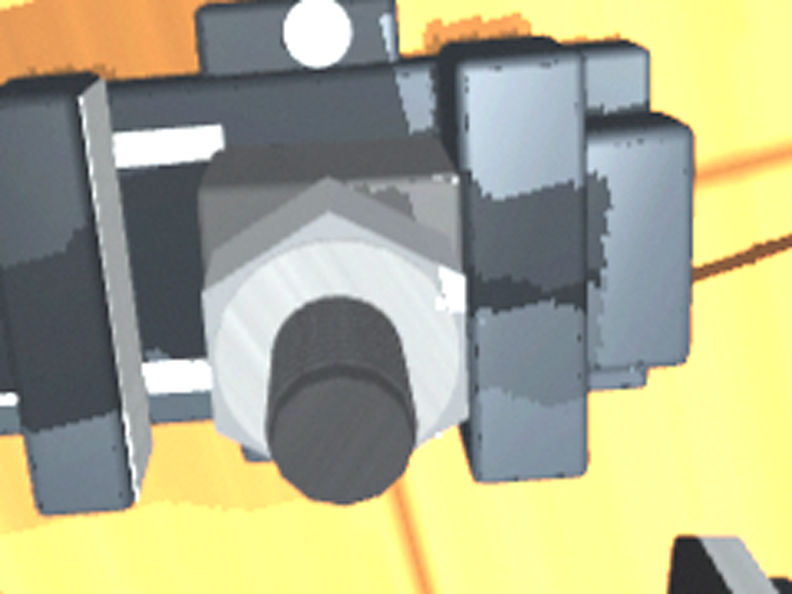

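View pics/sc11.png

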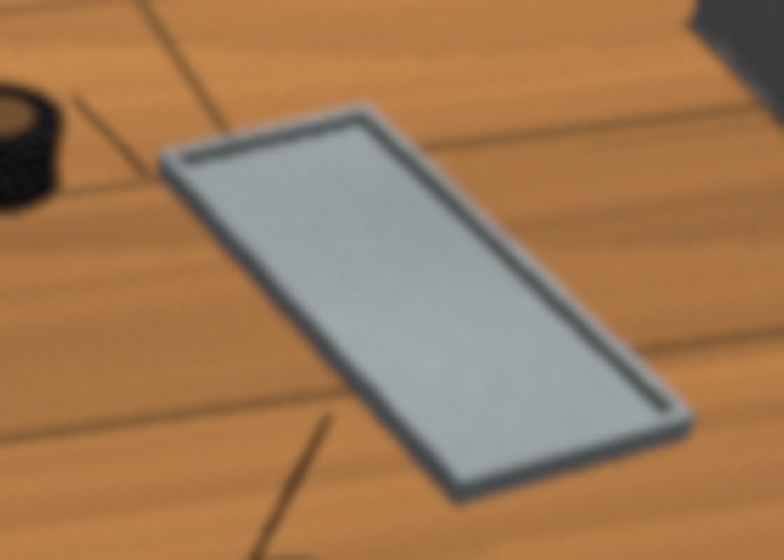

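View pics/si11.png

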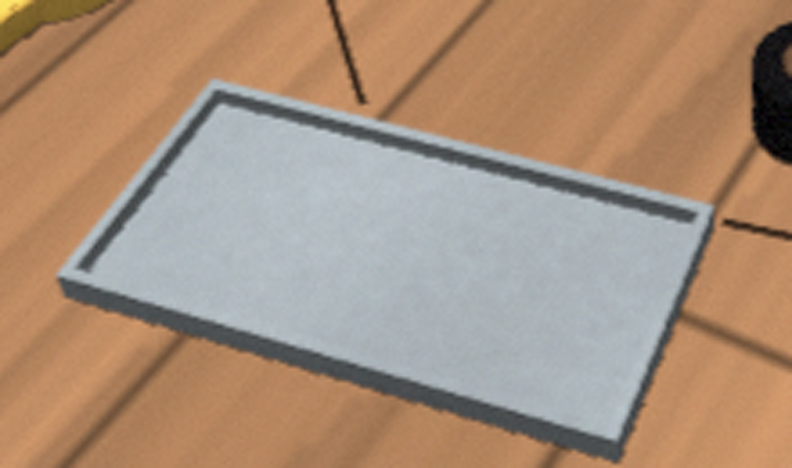

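```bash
python3 - <<'E'
from ang import *
S=cam("scene");D=cam("side")
a=lin(S,[(160,152),(363,102),(692,420),(458,488)],(340,170),5.6,.016)
b=lin(D,[(714,208),(620,443),(59,275),(214,80)],(70,290),3.6,.016)
for P in(a,b,(a+b)/2):
    d=np.roll(P,-1,0)-P;print(P[:,:2].tolist(),P.mean(0),np.linalg.norm(d,axis=1),np.degrees(np.arctan2(d[:,1],d[:,0])))
s=dict(np.load("s11.npz"));W=cam("wrist",s)
H=lin(W,[(330,212),(463,285),(465,420),(214,430),(205,290)],(190,120),3.3,.095)
print(H.mean(0),*edgeang(H,60)); print(lin(W,[(341,430)],(190,120),3.3,.135))
E
```

```text
[[0.4043626244851706, 0.23366069261655276], [0.38157438331338556, 0.35972694872213307], [0.6610564586381961, 0.4026072588649122], [0.6824503726232329, 0.27485018496710456]] [0.5324 0.3177 0.016 ] [0.1281 0.2828 0.1295 0.2811] [ 100.2464    8.7227  -80.4936 -171.5748]
[[0.4011397399159324, 0.2323884555163767], [0.37920409822128154, 0.3596202239404829], [0.6564634316981299, 0.40388287297819925], [0.6771271782232398, 0.27644403718740157]] [0.5285 0.3181 0.016 ] [0.1291 0.2808 0.1291 0.2795] [  99.782     9.0704  -80.7899 -170.9305]
[[0.4027511822005515, 0.23302457406646473], [0.38038924076733355, 0.35967358633130797], [0.6587599451681629, 0.40324506592155573], [0.6797887754232363, 0.27564711107725304]] [0.5304 0.3179 0.016 ] [0.1286 0.2818 0.1293 0.2803] [ 100.0133    8.8959  -80.6415 -171.2536]
[ 0.5948 -0.01    0.095 ] [15.2446 17.6726 47.048  16.5236 17.3612] [0.029  0.0279 0.0494 0.029  0.0281]
[[ 0.5941 -0.0129  0.135 ]]
```

Call:
arm_command(translation=[[5,-2,0],[5,-2,-30],[5,-2,-60],[5,-2,-85],[5,-2,-85]], rotation=[[0,0,0.03],[0,0,0.03],[0,0,0.03],[0,0,0.03],[0,0,0.03]], grip=[100,100,100,100,100])

```text
t: 18.85
tool_pos: [0.5874, -0.0128, 0.1042]
orientation: [1.378, 1.092, -1.388]
contact_force: [-1.1, 0.0, -0.3]
opening: 0.0851
```

```bash
python3 st.py
```

```text
18.85 [ 0.5874 -0.0128  0.1042] psi -13.612727902180914 q [-0.1571  0.5568  0.1588  1.8672 -0.1251  0.7348 -0.1659] F [-1.0734  0.0164 -0.3062] M [-0.0106  0.0384 -0.0331] 0.08510412606613074
```

Call:
arm_command(translation=[[6,-2,-6],[6,-2,-13],[6,-2,-13],[6,-2,-13],[6,-2,-13]], rotation=[[0,0,0],[0,0,0],[0,0,0],[0,0,0],[0,0,0]], grip=[100,100,100,45,45], force=70)

```text
t: 19.35
tool_pos: [0.5973, -0.0151, 0.0949]
orientation: [1.383, 1.087, -1.382]
contact_force: [-0.8, -0.0, 1.8]
opening: 0.0589
```

Call:
arm_command(translation=[[0,0,0],[0,0,0],[0,0,0],[0,0,10],[0,0,30]], rotation=[[0,0,0],[0,0,0],[0,0,0],[0,0,0],[0,0,0]], grip=[45,45,45,45,45])

```text
t: 19.85
tool_pos: [0.5938, -0.0149, 0.1218]
orientation: [1.378, 1.092, -1.389]
contact_force: [-2.8, 0.3, -10.0]
opening: 0.0485
```

```bash
python3 st.py
```

```text
19.85 [ 0.5938 -0.0149  0.1218] psi -13.621353598337686 q [-0.1569  0.5397  0.1644  1.8438 -0.1203  0.7753 -0.1665] F [-2.8008  0.2773 -9.9611] M [0.05   0.7697 0.1115] 0.04853299018462339
```

Call:
arm_command(translation=[[0,0,40],[0,10,70],[0,50,75],[1,95,75],[2,140,75]], rotation=[[0,0,0],[0,0,0],[0,0,0.1],[0,0,0.2],[0,0,0.337]], grip=[45,45,45,45,45])

```text
t: 20.35
tool_pos: [0.5984, 0.1258, 0.199]
orientation: [1.133, 1.256, -1.134]
contact_force: [0.7, -0.0, -8.0]
opening: 0.0484
```

Call:
arm_command(translation=[[1,45,0],[1,90,0],[2,135,0],[3,175,0],[3,204,0]], rotation=[[0,0,0],[0,0,0],[0,0,0],[0,0,0],[0,0,0]], grip=[45,45,45,45,45])

```text
t: 20.85
tool_pos: [0.6004, 0.3324, 0.1978]
orientation: [1.133, 1.258, -1.135]
contact_force: [0.3, 0.2, -7.3]
opening: 0.0488
```

Call:
arm_command(translation=[[0,0,0],[0,0,-20],[0,0,-40],[0,0,-50]], rotation=[[0,0,0],[0,0,0],[0,0,0],[0,0,0]], grip=[45,45,45,45])

```text
t: 21.25
tool_pos: [0.6003, 0.3273, 0.1459]
orientation: [1.132, 1.255, -1.141]
contact_force: [-0.4, -1.1, -8.6]
opening: 0.0487
```

```bash
python3 st.py; python3 - <<'E'
from h import *
s=state();np.savez("s12.npz",**s);w=snapshot("wrist");w=cv2.convertScaleAbs(w,alpha=1.8,beta=15);cv2.imwrite("pics/wr12.png",w)
E
```

```text
21.25 [0.6003 0.3273 0.1459] psi 5.649581162153133 q [-0.5782  0.6362  0.0433  1.5902 -0.0317  0.9215 -0.4255] F [-0.4147 -1.081  -8.6247] M [-0.0387  0.1412 -0.0312] 0.04868708168280633
```

View pics/wr12.png

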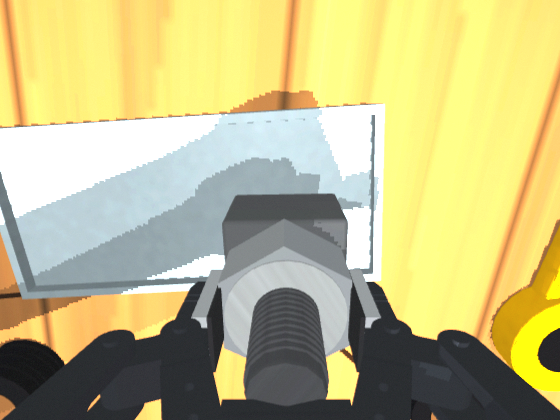

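```bash
python3 - <<'E'
from h import *
s=dict(np.load("s12.npz"));W=cam("wrist",s)
print(ray(W,(384,103),.016),ray(W,(23,297),.016),ray(W,(2,127),.016))
print("block bottom edge",ray(W,(230,195),.072),ray(W,(346,196),.072))
E
```

```text
[0.6572 0.406  0.016 ] [0.4028 0.2338 0.016 ] [0.4054 0.3652 0.016 ]
block bottom edge [0.5676 0.3501 0.072 ] [0.6312 0.356  0.072 ]
```

Call:
arm_command(translation=[[0,2,-20],[0,2,-40],[0,2,-53],[0,2,-60],[0,2,-62]], rotation=[[0,0,0],[0,0,0],[0,0,0],[0,0,0],[0,0,0]], grip=[45,45,45,45,45])

```text
t: 21.8
tool_pos: [0.6019, 0.3305, 0.0866]
orientation: [1.135, 1.254, -1.137]
contact_force: [0.7, -0.1, -7.0]
opening: 0.0488
```

Call:
arm_command(translation=[[0,0,-1.5],[0,0,-3],[0,0,-4],[0,0,-4]], rotation=[[0,0,0],[0,0,0],[0,0,0],[0,0,0]], grip=[45,45,45,45])

```text
t: 22.2
tool_pos: [0.6022, 0.3309, 0.0836]
orientation: [1.136, 1.254, -1.136]
contact_force: [0.0, 1.1, -8.0]
opening: 0.0489
```

Call:
arm_command(translation=[[0,0,-1.5],[0,0,-3],[0,0,-3],[0,0,-3]], rotation=[[0,0,0],[0,0,0],[0,0,0],[0,0,0]], grip=[45,45,45,45])

```text
t: 22.6
tool_pos: [0.6024, 0.331, 0.0813]
orientation: [1.137, 1.254, -1.135]
contact_force: [-2.6, -0.6, 1.1]
opening: 0.0485
```

Call:
arm_command(translation=[[0,0,-1.5],[0,0,-3],[0,0,-3]], rotation=[[0,0,0],[0,0,0],[0,0,0]], grip=[45,45,45])

```text
t: 22.9
tool_pos: [0.6024, 0.3311, 0.0807]
orientation: [1.137, 1.254, -1.135]
contact_force: [-8.0, -5.0, 15.6]
opening: 0.0486
```

Seated on the tray floor. Release, lift and go look at the second adjuster.

Call:
arm_command(translation=[[0,0,2],[0,0,2],[0,0,2],[0,0,2],[0,0,30]], rotation=[[0,0,0],[0,0,0],[0,0,0],[0,0,0],[0,0,0]], grip=[45,100,100,100,100])

```text
t: 23.4
tool_pos: [0.5998, 0.3295, 0.1033]
orientation: [1.13, 1.256, -1.142]
contact_force: [0.2, 1.3, -1.1]
opening: 0.0853
```

Call:
arm_command(translation=[[0,0,45],[0,0,90],[0,-20,135],[0,-60,170],[0,-110,190]], rotation=[[0,0,0],[0,0,0],[0,0,0],[0,0,0],[0,0,0]], grip=[100,100,100,100,100])

```text
t: 23.9
tool_pos: [0.6029, 0.2285, 0.298]
orientation: [1.138, 1.254, -1.128]
contact_force: [1.4, -0.9, -0.8]
opening: 0.0854
```

Call:
arm_command(translation=[[-10,-50,0],[-20,-100,0],[-30,-150,0],[-45,-200,0],[-60,-250,0]], rotation=[[0,0,0],[0,0,0],[0,0,0],[0,0,0],[0,0,0]], grip=[100,100,100,100,100])

```text
t: 24.4
tool_pos: [0.5438, -0.0178, 0.2947]
orientation: [1.137, 1.253, -1.135]
contact_force: [0.6, -0.8, 0.1]
opening: 0.0854
```

Call:
arm_command(translation=[[0,-50,0],[0,-100,0],[0,-150,-10],[0,-190,-20],[0,-190,-20]], rotation=[[0,0,0],[0,0,0],[0,0,0],[0,0,0],[0,0,0]], grip=[100,100,100,100,100])

```text
t: 24.9
tool_pos: [0.5422, -0.2132, 0.2734]
orientation: [1.14, 1.249, -1.147]
contact_force: [-0.8, 0.3, 0.0]
opening: 0.0853
```

```bash
python3 st.py; python3 - <<'E'
from h import *
s=state();np.savez("s13.npz",**s);w=snapshot("wrist");w=cv2.convertScaleAbs(w,alpha=1.5,beta=10);cv2.imwrite("pics/wr13.png",w)
cv2.imwrite("pics/si13.png",snapshot("side"))
W=cam("wrist",s);p=proj(W,(.5365,-.352,.09)).astype(int);print(p)
crop(w,p[0]-90,p[1]-70,p[0]+90,min(420,p[1]+70),4,"pics/wr13z.png")
E
```

```text
24.9 [ 0.5422 -0.2132  0.2734] psi 5.079030146238789 q [ 0.1059  0.3339  0.2627  1.767  -0.0934  1.0538  0.4896] F [-0.7797  0.3403  0.0382] M [0.0071 0.0095 0.0159] 0.08530770983015105
[266 325]
```

View pics/wr13z.png

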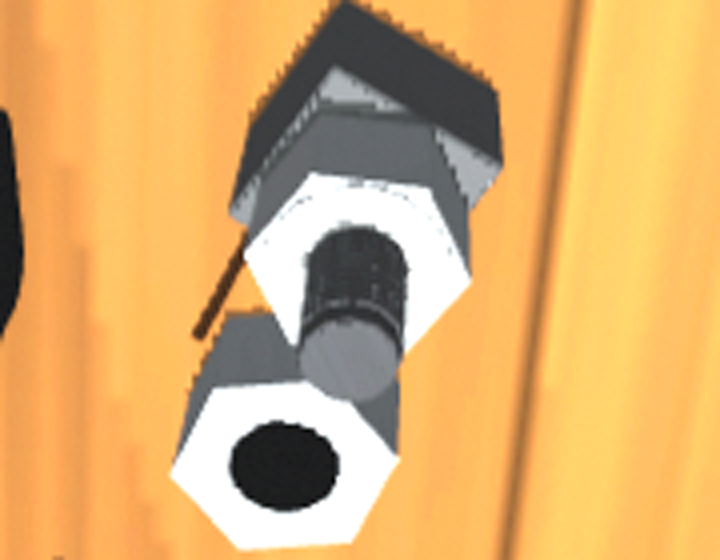

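View pics/si13.png

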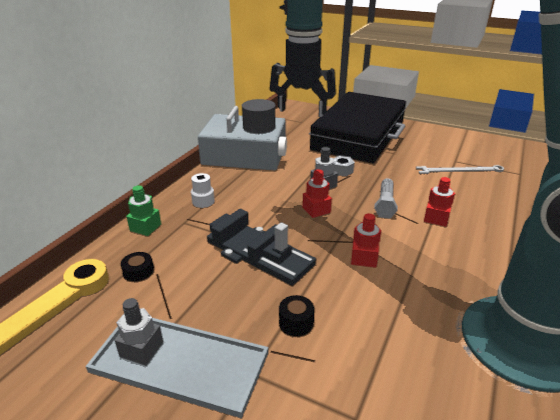

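```bash
python3 - <<'E'
from ang import *
s=dict(np.load("s13.npz"));W=cam("wrist",s);o=(176,255)
print(lin(W,[(350,361)],o,4,.115))
H=lin(W,[(310,173),(430,188),(470,280),(245,255)],o,4,.078);print(H,*edgeang(H,60))
B=lin(W,[(232,212),(335,67),(500,163)],o,4,.045);print(B,*edgeang(B,90))
N=lin(W,[(170,475),(213,388),(340,383),(399,460),(352,543),(242,549)],o,4,.034);print(N.mean(0))
E
```

```text
[[ 0.5351 -0.3553  0.115 ]]
[[ 0.5212 -0.3302  0.078 ]
 [ 0.551  -0.3317  0.078 ]
 [ 0.5635 -0.3575  0.078 ]
 [ 0.5063 -0.3553  0.078 ]] [57.0429 55.7867 57.7894 59.425 ] [0.0299 0.0286 0.0572 0.0292]
[[ 0.499  -0.3651  0.045 ]
 [ 0.5243 -0.3181  0.045 ]
 [ 0.5709 -0.3431  0.045 ]] [61.7882 61.8167 17.0536] [0.0534 0.0529 0.0752]
[ 0.5183 -0.4606  0.034 ]
```

Call:
arm_command(translation=[[-2,-45,-20],[-4,-90,-45],[-6,-125,-70],[-7,-142,-95],[-7,-142,-105]], rotation=[[0,0,0.13],[0,0,0.26],[0,0,0.391],[0,0,0.391],[0,0,0.391]], grip=[100,100,100,100,100])

```text
t: 25.5
tool_pos: [0.536, -0.3488, 0.1671]
orientation: [0.843, 1.404, -0.844]
contact_force: [-0.0, -0.4, -0.1]
opening: 0.0853
```

Call:
arm_command(translation=[[0,0,0],[0,0,0]], rotation=[[0,0,0],[0,0,0]], grip=[100,100])

```text
t: 25.7
tool_pos: [0.5389, -0.3454, 0.1705]
orientation: [0.84, 1.402, -0.837]
contact_force: [0.2, 0.3, -0.1]
opening: 0.0857
```

```bash
python3 st.py; python3 - <<'E'
from h import *
s=state();w=snapshot("wrist");w=cv2.convertScaleAbs(w,alpha=1.5,beta=10);cv2.imwrite("pics/wr14.png",w)
W=cam("wrist",s);print(proj(W,(.535,-.3555,.115)))
E
```

```text
25.7 [ 0.5389 -0.3454  0.1705] psi 28.26182339042248 q [ 0.3711  0.5403  0.2011  1.7077 -0.1328  0.9058  1.1196] F [ 0.2048  0.3192 -0.1247] M [ 0.0171 -0.0328 -0.0089] 0.08567286120686012
[268.7392 264.0412]
```

View pics/wr14.png

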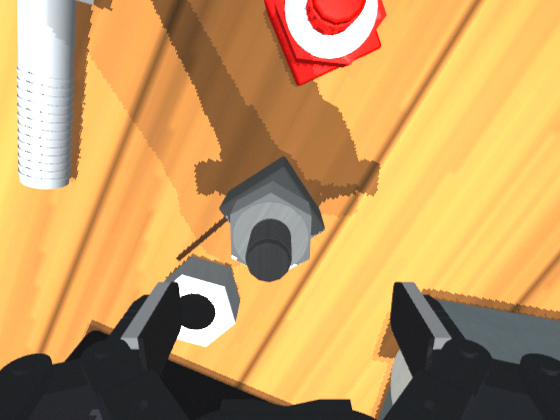

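Call:
arm_command(translation=[[-4,-10,-10],[-4,-10,-45],[-4,-10,-75],[-4,-10,-92],[-4,-10,-97]], rotation=[[0,0,0],[0,0,0],[0,0,0],[0,0,0],[0,0,0]], grip=[100,100,100,100,100])

```text
t: 26.25
tool_pos: [0.5323, -0.3573, 0.0708]
orientation: [0.841, 1.405, -0.841]
contact_force: [-0.2, 0.2, -0.3]
opening: 0.0854
```

```bash
python3 st.py
```

```text
26.25 [ 0.5323 -0.3573  0.0708] psi 28.08612503182129 q [ 0.4099  0.6767  0.1777  1.7443 -0.1651  0.738   1.1622] F [-0.1782  0.1618 -0.3139] M [-0.0057 -0.0132 -0.0048] 0.08543576475047415
```

Call:
arm_command(translation=[[1,1,0],[1,1,0],[1,1,0],[1,1,0],[1,1,0]], rotation=[[0,0,0],[0,0,0],[0,0,0],[0,0,0],[0,0,0]], grip=[100,45,45,45,45], force=80)

```text
t: 26.75
tool_pos: [0.5347, -0.3575, 0.0744]
orientation: [0.841, 1.4, -0.841]
contact_force: [-2.0, -0.0, 5.5]
opening: 0.0485
```

Call:
arm_command(translation=[[0,0,0],[0,0,0],[0,0,0],[0,0,8],[0,0,30]], rotation=[[0,0,0],[0,0,0],[0,0,0],[0,0,0],[0,0,0]], grip=[45,45,45,45,45])

```text
t: 27.25
tool_pos: [0.5316, -0.355, 0.1]
orientation: [0.842, 1.41, -0.842]
contact_force: [-0.1, 0.9, -8.4]
opening: 0.0486
```

```bash
python3 st.py
```

```text
27.25 [ 0.5316 -0.355   0.1   ] psi 28.08280382650511 q [ 0.4006  0.6346  0.1869  1.7374 -0.1554  0.7916  1.1523] F [-0.1331  0.8736 -8.3511] M [0.0564 0.035  0.0542] 0.04864445349764608
```

Call:
arm_command(translation=[[0,0,45],[0,0,90],[8,25,108],[16,70,108],[24,115,108]], rotation=[[0,0,0],[0,0,0],[0,0,0.1],[0,0,0.2],[0,0,0.312]], grip=[45,45,45,45,45])

```text
t: 27.75
tool_pos: [0.5573, -0.2409, 0.2108]
orientation: [0.6, 1.487, -0.6]
contact_force: [0.1, 0.4, -9.1]
opening: 0.0484
```

Call:
arm_command(translation=[[8,45,0],[16,90,0],[24,135,0],[32,180,0],[35,215,0]], rotation=[[0,0,0],[0,0,0],[0,0,0],[0,0,0],[0,0,0]], grip=[45,45,45,45,45])

```text
t: 28.25
tool_pos: [0.5924, -0.023, 0.2098]
orientation: [0.6, 1.489, -0.599]
contact_force: [0.7, -0.3, -8.7]
opening: 0.0485
```

Call:
arm_command(translation=[[0,10,0],[0,10,0],[0,10,0]], rotation=[[0,0,0],[0,0,0],[0,0,0]], grip=[45,45,45])

```text
t: 28.55
tool_pos: [0.5923, -0.0182, 0.21]
orientation: [0.6, 1.487, -0.603]
contact_force: [-0.0, -1.2, -8.1]
opening: 0.0483
```

```bash
python3 st.py; python3 - <<'E'
from h import *
s=state();np.savez("s15.npz",**s);w=snapshot("wrist");w=cv2.convertScaleAbs(w,alpha=2.2,beta=15);cv2.imwrite("pics/wr15.png",w)
crop(w,180,80,400,260,3.6,"pics/wr15z.png")
E
```

```text
28.55 [ 0.5923 -0.0182  0.21  ] psi 45.89908647284121 q [-0.0722  0.4178  0.0588  1.7902 -0.0279  0.9362  0.7992] F [-0.0018 -1.1834 -8.1165] M [-0.0942 -0.0037  0.0429] 0.04833996746014146
```

View pics/wr15z.png

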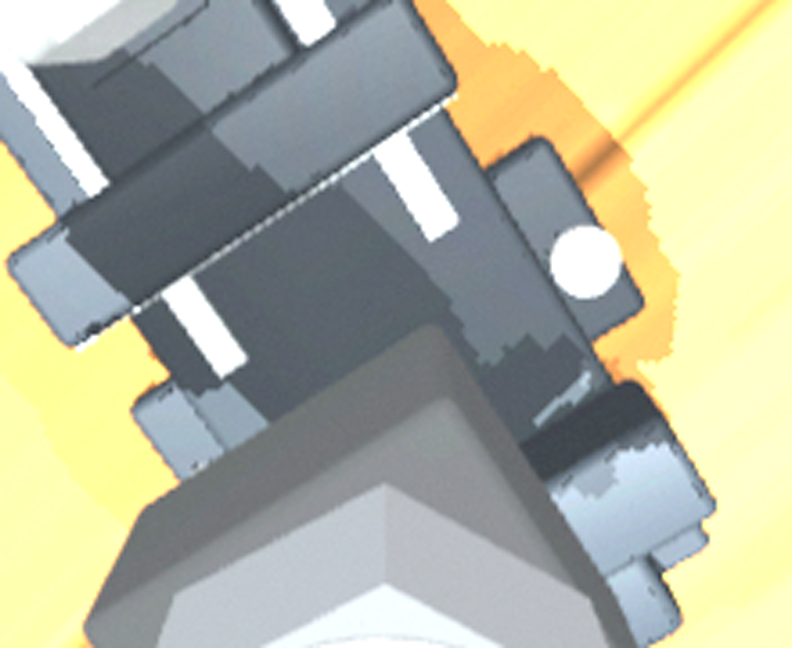

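```bash
python3 - <<'E'
from ang import *
s=dict(np.load("s15.npz"));W=cam("wrist",s);o=(180,80);k=3.6
yaw=lambda P:np.degrees(np.arctan2(*(P[1]-P[0])[[1,0]]))
def L(n,p,z): P=lin(W,p,o,k,z);print(n,P.tolist(),np.linalg.norm(P[1]-P[0]),yaw(P))
L("blk bottom -x",[(148,507),(435,323)],.1365)
L("blk top -x",[(90,632),(450,397)],.1815)
L("blk bottom +y",[(437,325),(520,450)],.1365)
L("slide",[(135,312),(455,97)],.058)
L("fix",[(552,480),(650,418)],.058)
E
```

```text
blk bottom -x [[0.5596342262224699, -0.03657372045848678, 0.1365], [0.5695441607483741, 0.015745580869528958, 0.1365]] 0.05324956425886898 79.27451970530149
blk top -x [[0.5601496071858117, -0.03650708086862253, 0.1815], [0.5691563697314554, 0.016238369495902287, 0.1815]] 0.0535089180016767 80.3096916741097
blk bottom +y [[0.5699726000969287, 0.01575263831771289, 0.1365], [0.5931008599526678, 0.011552305670009966, 0.1365]] 0.023506577766785847 -10.29332228428755
slide [[0.5381903227849415, -0.03697083757259871, 0.057999999999999996], [0.5530503983787826, 0.04071192987517325, 0.057999999999999996]] 0.07909130296688309 79.17061459700128
fix [[0.6264892305692908, 0.0011259951777770894, 0.057999999999999996], [0.6305937008178137, 0.025592224080396814, 0.057999999999999996]] 0.024808124329267506 80.47670256565478
```

Call:
arm_command(translation=[[0,0,-30],[0,0,-60],[0,0,-85],[0,0,-103],[0,0,-110]], rotation=[[0,0,0],[0,0,0],[0,0,0],[0,0,0],[0,0,0]], grip=[45,45,45,45,45])

```text
t: 29.1
tool_pos: [0.5916, -0.0192, 0.0984]
orientation: [0.602, 1.489, -0.606]
contact_force: [-1.0, 0.6, -7.5]
opening: 0.0487
```

Call:
arm_command(translation=[[0,0,-2],[0,0,-4],[0,0,-6],[0,0,-6]], rotation=[[0,0,0],[0,0,0],[0,0,0],[0,0,0]], grip=[45,45,45,45])

```text
t: 29.5
tool_pos: [0.5936, -0.0169, 0.0953]
orientation: [0.602, 1.485, -0.601]
contact_force: [0.2, 0.7, -7.9]
opening: 0.0488
```

```bash
python3 st.py
```

```text
29.5 [ 0.5936 -0.0169  0.0953] psi 45.939869584557826 q [-0.0644  0.5734  0.0476  1.8549 -0.0395  0.7129  0.8073] F [ 0.2462  0.7032 -7.9135] M [-0.0103 -0.0088 -0.0176] 0.0488417310037592
```

Call:
arm_command(translation=[[0,0,-2],[0,0,-3],[0,0,-4],[0,0,-4]], rotation=[[0,0,0],[0,0,0],[0,0,0],[0,0,0]], grip=[45,45,45,45])

```text
t: 29.9
tool_pos: [0.5938, -0.0169, 0.094]
orientation: [0.602, 1.485, -0.6]
contact_force: [-9.3, -0.6, 15.2]
opening: 0.0487
```

Call:
arm_command(translation=[[0,0,2],[0,0,2],[0,0,2],[0,0,4],[0,0,35]], rotation=[[0,0,0],[0,0,0],[0,0,0],[0,0,0],[0,0,0]], grip=[100,100,100,100,100])

```text
t: 30.4
tool_pos: [0.5906, -0.0168, 0.1225]
orientation: [0.599, 1.493, -0.604]
contact_force: [0.1, -0.1, -0.8]
opening: 0.0855
```

Call:
arm_command(translation=[[0,0,35],[0,0,60],[-25,5,60],[-60,12,60],[-95,20,60]], rotation=[[0,0,-0.14],[0,0,-0.28],[0,0,-0.42],[0,0,-0.56],[0,0,-0.7]], grip=[100,100,100,100,100])

```text
t: 30.9
tool_pos: [0.4973, 0.0033, 0.1857]
orientation: [1.139, 1.253, -1.138]
contact_force: [0.2, 0.4, 0.1]
opening: 0.0855
```

Call:
arm_command(translation=[[-10,2,0],[-10,2,-10],[-10,2,-40],[-10,2,-50]], rotation=[[0,0,-0.14],[0,0,-0.285],[0,0,-0.285],[0,0,-0.285]], grip=[60,60,60,60])

```text
t: 31.3
tool_pos: [0.487, 0.0054, 0.134]
orientation: [1.34, 1.119, -1.345]
contact_force: [-0.6, -0.2, 0.2]
opening: 0.051
```

```bash
python3 st.py; python3 - <<'E'
from h import *
s=state();w=snapshot("wrist");w=cv2.convertScaleAbs(w,alpha=1.8,beta=15);cv2.imwrite("pics/wr16.png",w)
W=cam("wrist",s);print(proj(W,(.488,.0067,.103)),proj(W,s["tool_pos"]*[1,1,0]+[0,0,.103]))
E
```

```text
31.3 [0.487  0.0054 0.134 ] psi -10.446263419700093 q [-0.2879  0.3718  0.2476  2.1014 -0.1406  0.6864 -0.1296] F [-0.6338 -0.2166  0.2343] M [ 0.0113  0.0632 -0.0238] 0.05095003425245296
[286.1236 272.1456] [284.3965 274.9718]
```

View pics/wr16.png

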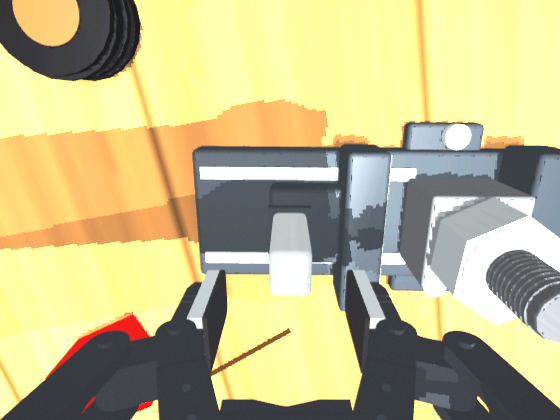

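Call:
arm_command(translation=[[2,0,-20],[2,0,-40],[2,0,-41],[2,0,-41],[2,0,-41]], rotation=[[0,0,0],[0,0,0],[0,0,0],[0,0,0],[0,0,0]], grip=[60,60,40,10,10])

```text
t: 31.85
tool_pos: [0.4896, 0.0051, 0.0953]
orientation: [1.343, 1.118, -1.344]
contact_force: [-2.5, 1.1, -0.4]
opening: 0.019
```

Call:
arm_command(translation=[[0,0,0],[3,-0.5,0],[6,-1,0],[9,-1.6,0],[12,-2.1,0]], rotation=[[0,0,0],[0,0,0],[0,0,0],[0,0,0],[0,0,0]], grip=[10,10,10,10,10])

```text
t: 32.35
tool_pos: [0.499, 0.0033, 0.0953]
orientation: [1.34, 1.122, -1.348]
contact_force: [-12.7, 1.3, 12.4]
opening: 0.0188
```

Call:
arm_command(translation=[[3,-0.5,0],[6,-1,0],[9,-1.6,0],[9,-1.6,0]], rotation=[[0,0,0],[0,0,0],[0,0,0],[0,0,0]], grip=[10,10,10,10])

```text
t: 32.75
tool_pos: [0.5086, 0.0015, 0.0953]
orientation: [1.341, 1.121, -1.347]
contact_force: [-11.3, 0.5, 10.4]
opening: 0.0186
```

```bash
python3 st.py
```

```text
32.75 [0.5086 0.0015 0.0953] psi -10.5252474365912 q [-0.2533  0.4708  0.2265  2.0664 -0.1762  0.6276 -0.0907] F [-11.2632   0.4973  10.3894] M [-0.0028  1.9273 -0.2777] 0.018595540791313418
```

Call:
arm_command(translation=[[2,-0.3,0],[4,-0.7,0],[4,-0.7,0]], rotation=[[0,0,0],[0,0,0],[0,0,0]], grip=[10,10,10])

```text
t: 33.05
tool_pos: [0.5107, 0.0011, 0.0952]
orientation: [1.339, 1.124, -1.35]
contact_force: [-18.4, 1.9, 16.9]
opening: 0.0187
```

Call:
arm_command(translation=[[1,-0.2,0],[2,-0.4,0],[2,-0.4,0]], rotation=[[0,0,0],[0,0,0],[0,0,0]], grip=[10,10,10])

```text
t: 33.35
tool_pos: [0.5122, 0.0008, 0.0953]
orientation: [1.339, 1.125, -1.351]
contact_force: [-20.3, 1.2, 18.5]
opening: 0.0187
```

Call:
arm_command(translation=[[1,-0.2,0],[1,-0.2,0],[1,-0.2,0]], rotation=[[0,0,0],[0,0,0],[0,0,0]], grip=[10,10,10])

```text
t: 33.65
tool_pos: [0.5123, 0.0008, 0.0953]
orientation: [1.338, 1.126, -1.352]
contact_force: [-21.9, 1.1, 20.4]
opening: 0.0188
```

Call:
arm_command(translation=[[1,-0.2,0],[1,-0.2,0],[1,-0.2,0]], rotation=[[0,0,0],[0,0,0],[0,0,0]], grip=[10,10,10])

```text
t: 33.95
tool_pos: [0.5123, 0.0008, 0.0952]
orientation: [1.337, 1.128, -1.353]
contact_force: [-25.7, 3.3, 24.9]
opening: 0.0191
```

Clamped (no motion, 25.7 N). Release and go to the nut.

Call:
arm_command(translation=[[0,0,0],[0,0,0],[0,0,0],[0,0,20],[0,0,50]], rotation=[[0,0,0],[0,0,0],[0,0,0],[0,0,0.1],[0,0,0.2]], grip=[50,50,50,50,50])

```text
t: 34.45
tool_pos: [0.5188, -0.0001, 0.144]
orientation: [1.192, 1.22, -1.196]
contact_force: [0.5, 1.5, 0.2]
opening: 0.0423
```

Call:
arm_command(translation=[[0,0,30],[15,-3,45],[45,-9,45],[72,-15,45],[72,-15,45]], rotation=[[0,0,0.14],[0,0,0.28],[0,0,0.42],[0,0,0.56],[0,0,0.7]], grip=[50,100,100,100,100])

```text
t: 34.95
tool_pos: [0.5951, -0.0163, 0.1903]
orientation: [0.664, 1.462, -0.662]
contact_force: [-0.6, 0.4, -0.8]
opening: 0.0854
```

Call:
arm_command(translation=[[0,0,0],[0,0,0]], rotation=[[0,0,0.08],[0,0,0.08]], grip=[100,100])

```text
t: 35.15
tool_pos: [0.5918, -0.0154, 0.1896]
orientation: [0.605, 1.484, -0.605]
contact_force: [-0.5, 0.4, -0.7]
opening: 0.0854
```

```bash
python3 st.py; python3 - <<'E'
from h import *
s=state();np.savez("s17.npz",**s);w=snapshot("wrist");w=cv2.convertScaleAbs(w,alpha=1.8,beta=15);cv2.imwrite("pics/wr17.png",w)
crop(w,190,140,390,290,4,"pics/wr17z.png")
E
```

```text
35.15 [ 0.5918 -0.0154  0.1896] psi 45.64200153966245 q [-0.0661  0.4405  0.0458  1.8085 -0.0251  0.8923  0.7876] F [-0.5262  0.4204 -0.6815] M [ 0.0137 -0.0244 -0.0144] 0.0853573725118196
```

View pics/wr17z.png

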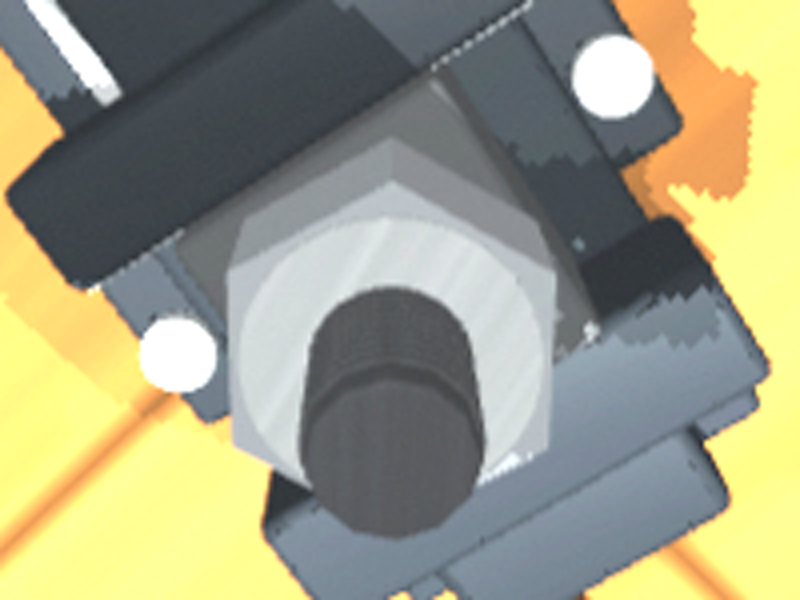

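```bash
python3 - <<'E'
from ang import *
s=dict(np.load("s17.npz"));W=cam("wrist",s)
print(ray(W,(288.25,253.9),.135))
H=lin(W,[(393,182),(555,270),(548,450),(233,445),(228,272)],(190,140),4,.098);print(*edgeang(H,60))
E
```

```text
[ 0.5939 -0.0146  0.135 ]
[16.537  15.726  44.7144 15.3904 15.057 ] [0.0282 0.0299 0.0499 0.0288 0.0287]
```

Call:
arm_command(translation=[[2,0,0],[2,0,-30],[2,0,-60],[2,0,-85],[2,0,-88]], rotation=[[0,0,0],[0,0,0],[0,0,0],[0,0,0],[0,0,0]], grip=[100,100,100,100,100])

```text
t: 35.7
tool_pos: [0.5911, -0.0149, 0.0987]
orientation: [0.604, 1.49, -0.608]
contact_force: [-0.6, 0.2, -0.2]
opening: 0.0857
```

```bash
python3 st.py
```

```text
35.7 [ 0.5911 -0.0149  0.0987] psi 45.622146907259605 q [-0.0624  0.5676  0.0403  1.8547 -0.0323  0.7255  0.7921] F [-0.6467  0.2123 -0.2373] M [-0.0326  0.0108  0.0034] 0.08566947021557414
```

Call:
arm_command(translation=[[2,0,-4],[2,0,-6],[2,0,-6],[2,0,-6],[2,0,-6]], rotation=[[0,0,0],[0,0,0],[0,0,0],[0,0,0],[0,0,0]], grip=[100,100,45,45,45], force=90)

```text
t: 36.2
tool_pos: [0.5947, -0.0163, 0.0971]
orientation: [0.605, 1.485, -0.607]
contact_force: [-8.1, -1.3, 14.1]
opening: 0.0484
```

Call:
arm_command(translation=[[0,0,0],[0,0,0],[0,0,0]], rotation=[[0,0,0],[0,0,0],[0,0,0]], grip=[45,45,45])

```text
t: 36.5
tool_pos: [0.5947, -0.0163, 0.0972]
orientation: [0.605, 1.485, -0.607]
contact_force: [-5.9, -2.6, 10.3]
opening: 0.0481
```

Call:
arm_command(translation=[[0,0,0],[0,0,0],[0,0,-0.5],[0,0,-1]], rotation=[[0,0,-0.1],[0,0,-0.2],[0,0,-0.3],[0,0,-0.4]], grip=[45,45,45,45])

```text
t: 36.9
tool_pos: [0.5943, -0.0166, 0.0961]
orientation: [0.913, 1.371, -0.917]
contact_force: [-6.9, -3.2, 12.4]
opening: 0.048
```

```bash
python3 st.py
```

```text
36.9 [ 0.5943 -0.0166  0.0961] psi 22.534876434486634 q [-0.1386  0.5755  0.1433  1.8561 -0.1159  0.7198  0.4627] F [-6.889  -3.1942 12.4227] M [-0.6806  1.5223  0.4256] 0.048007882047023005
```

Call:
arm_command(translation=[[0,0,0],[0,0,-0.5]], rotation=[[0,0,-0.1],[0,0,-0.2]], grip=[45,45])

```text
t: 37.1
tool_pos: [0.594, -0.0167, 0.0956]
orientation: [1.064, 1.295, -1.068]
contact_force: [-7.5, -3.1, 13.0]
opening: 0.0484
```

```bash
python3 st.py
```

```text
37.1 [ 0.594  -0.0167  0.0956] psi 11.074027303692894 q [-0.1772  0.5785  0.1943  1.8592 -0.1584  0.721   0.2991] F [-7.4754 -3.1151 12.9879] M [-0.7406  1.6231  0.4202] 0.04836452571507858
```

Turned 0.6; smaller steps now.

Call:
arm_command(translation=[[0,0,0],[0,0,-0.5]], rotation=[[0,0,-0.07],[0,0,-0.12]], grip=[45,45])

```text
t: 37.3
tool_pos: [0.5939, -0.0167, 0.0952]
orientation: [1.152, 1.245, -1.156]
contact_force: [-8.8, -3.4, 14.7]
opening: 0.0487
```

```bash
python3 st.py|grep -o "psi.* q\|M.*"
```

```text
psi 4.29748026016176 q
M [-0.7783  1.7942  0.4205] 0.0487270569746762
```

Call:
arm_command(translation=[[0,0,0],[0,0,-0.5]], rotation=[[0,0,-0.07],[0,0,-0.12]], grip=[45,45])

```text
t: 37.5
tool_pos: [0.5938, -0.0167, 0.0949]
orientation: [1.24, 1.189, -1.245]
contact_force: [-8.8, -3.3, 16.5]
opening: 0.0484
```

```bash
python3 st.py|grep -o "psi.* q\|M.*"
```

```text
psi -2.583916652777111 q
M [-0.7496  2.0201  0.4058] 0.0483763830756727
```

Call:
arm_command(translation=[[0,0,0],[0,0,-0.5]], rotation=[[0,0,-0.07],[0,0,-0.12]], grip=[45,45])

```text
t: 37.7
tool_pos: [0.5937, -0.0167, 0.0945]
orientation: [1.327, 1.128, -1.333]
contact_force: [-9.6, -3.7, 17.9]
opening: 0.048
```

```bash
python3 st.py|grep -o "psi.* q\|M.*"
```

```text
psi -9.461871937468118 q
M [-0.7189  2.2093  0.3699] 0.04803900624767831
```

Call:
arm_command(translation=[[0,0,0],[0,0,0]], rotation=[[0,0,-0.07],[0,0,-0.12]], grip=[45,45])

```text
t: 37.9
tool_pos: [0.5935, -0.0167, 0.0944]
orientation: [1.414, 1.062, -1.419]
contact_force: [-9.4, -2.7, 14.5]
opening: 0.0485
```

```bash
python3 st.py|grep -o "psi.* q\|M.*"
```

```text
psi -16.33809004493991 q
M [-0.7351  2.0324  0.4077] 0.04850704904209903
```

Call:
arm_command(translation=[[0,0,0],[0,0,-0.4]], rotation=[[0,0,-0.07],[0,0,-0.12]], grip=[45,45])

```text
t: 38.1
tool_pos: [0.5933, -0.0166, 0.0939]
orientation: [1.498, 0.991, -1.505]
contact_force: [-10.6, -3.6, 17.3]
opening: 0.0484
```

```bash
python3 st.py|grep -o "psi.* q\|M.*"
```

```text
psi -23.21156619061767 q
M [-0.7025  2.2411  0.4087] 0.04836121116618214
```

Call:
arm_command(translation=[[0,0,0],[0,0,-0.4]], rotation=[[0,0,-0.07],[0,0,-0.12]], grip=[45,45])

```text
t: 38.3
tool_pos: [0.5932, -0.0166, 0.0936]
orientation: [1.582, 0.915, -1.588]
contact_force: [-11.3, -3.0, 18.0]
opening: 0.0482
```

```bash
python3 st.py|grep -o "psi.* q\|M.*"
```

```text
psi -30.087012989677184 q
M [-0.679   2.3638  0.4145] 0.048227387129798155
```

Call:
arm_command(translation=[[0,0,0],[0,0,0]], rotation=[[0,0,-0.07],[0,0,-0.1]], grip=[45,45])

```text
t: 38.5
tool_pos: [0.5931, -0.0165, 0.0935]
orientation: [1.649, 0.848, -1.657]
contact_force: [-10.5, -2.2, 15.4]
opening: 0.0483
```

```bash
python3 st.py|grep -o "psi.* q\|M.*"
```

```text
psi -35.78965477039243 q
M [-0.7117  2.2243  0.4605] 0.048341153577673816
```

Call:
arm_command(translation=[[0,0,0],[0,0,-0.4]], rotation=[[0,0,-0.07],[0,0,-0.1]], grip=[45,45])

```text
t: 38.7
tool_pos: [0.593, -0.0165, 0.0931]
orientation: [1.715, 0.777, -1.724]
contact_force: [-11.2, -3.9, 18.6]
opening: 0.0484
```

```bash
python3 st.py|grep -o "psi.* q\|M.*"
```

```text
psi -41.45568736546946 q
M [-0.734   2.5707  0.9298] 0.04842146469688995
```

Call:
arm_command(translation=[[0,0,0],[0,0,0]], rotation=[[0,0,-0.05],[0,0,-0.08]], grip=[45,45])

```text
t: 38.9
tool_pos: [0.5925, -0.0154, 0.0931]
orientation: [1.764, 0.722, -1.775]
contact_force: [-13.8, 0.1, 19.8]
opening: 0.0485
```

```bash
python3 st.py|grep -o "psi.* q\|M.*"
```

```text
psi -45.73370192720812 q
M [-0.2     2.8877  1.9203] 0.04847978997413564
```

Call:
arm_command(translation=[[0,0,0],[0,0,0],[0,0,0]], rotation=[[0,0,0],[0,0,0],[0,0,0]], grip=[45,45,45])

```text
t: 39.2
tool_pos: [0.5924, -0.0152, 0.0931]
orientation: [1.763, 0.723, -1.774]
contact_force: [-13.9, -1.3, 19.7]
opening: 0.0483
```

```bash
python3 st.py
```

```text
39.2 [ 0.5924 -0.0152  0.0931] psi -45.66168792422165 q [-0.3673  0.6115  0.4466  1.8743 -0.3745  0.7457 -0.5078] F [-13.9405  -1.2786  19.692 ] M [-0.3524  2.7842  1.5999] 0.048264533898465245
```

Call:
arm_command(translation=[[0,0,0],[0,0,0],[0,0,0],[0,0,0],[0,0,25]], rotation=[[0,0,0.03],[0,0,0.03],[0,0,0.03],[0,0,0.03],[0,0,0.03]], grip=[45,100,100,100,100])

```text
t: 39.7
tool_pos: [0.5932, -0.0147, 0.1139]
orientation: [1.747, 0.74, -1.758]
contact_force: [-0.2, 0.0, -0.3]
opening: 0.0857
```

Call:
arm_command(translation=[[0,0,35],[0,0,68],[-10,2,70],[-40,8,70],[-78,16,70]], rotation=[[0,0,0.14],[0,0,0.28],[0,0,0.42],[0,0,0.56],[0,0,0.58]], grip=[100,100,100,60,60])

```text
t: 40.2
tool_pos: [0.5176, 0.0008, 0.1867]
orientation: [1.349, 1.111, -1.346]
contact_force: [-0.6, 0.2, 0.3]
opening: 0.059
```

Call:
arm_command(translation=[[0,0,-10],[0,0,-40],[0,0,-50]], rotation=[[0,0,0],[0,0,0],[0,0,0]], grip=[60,60,60])

```text
t: 40.5
tool_pos: [0.5164, 0.0011, 0.1345]
orientation: [1.349, 1.113, -1.352]
contact_force: [-0.2, -0.3, 0.1]
opening: 0.0512
```

```bash
python3 st.py; python3 - <<'E'
from h import *
s=state();w=snapshot("wrist");w=cv2.convertScaleAbs(w,alpha=1.8,beta=15);cv2.imwrite("pics/wr18.png",w)
E
```

```text
40.5 [0.5164 0.0011 0.1345] psi -11.070759090272324 q [-0.348   0.4196  0.3435  2.0385 -0.2095  0.7188 -0.0664] F [-0.1729 -0.2629  0.0723] M [-0.0244  0.0096  0.0249] 0.05122961384110121
```

View pics/wr18.png

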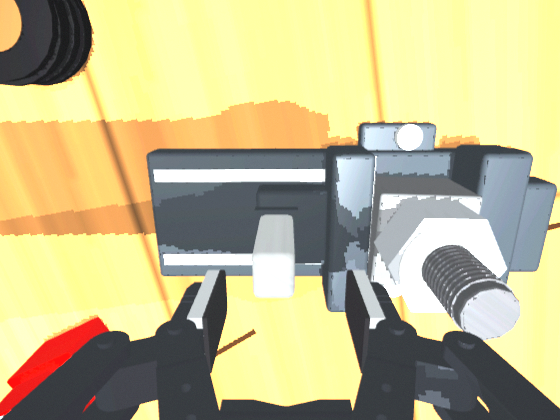

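Call:
arm_command(translation=[[-4,1,0],[-4,1,-25],[-4,1,-41],[-4,1,-41],[-4,1,-41]], rotation=[[0,0,0],[0,0,0.01],[0,0,0.01],[0,0,0.01],[0,0,0.01]], grip=[60,60,60,10,10])

```text
t: 41.05
tool_pos: [0.5126, 0.002, 0.096]
orientation: [1.342, 1.119, -1.345]
contact_force: [-17.0, 4.0, 10.8]
opening: 0.0229
```

Call:
arm_command(translation=[[0,0,0],[-1,0.2,0],[-5,0.9,0],[-9,1.6,0],[-13,2.3,0]], rotation=[[0,0,0],[0,0,0],[0,0,0],[0,0,0],[0,0,0]], grip=[10,10,10,10,10])

```text
t: 41.55
tool_pos: [0.5044, 0.0036, 0.0963]
orientation: [1.348, 1.109, -1.336]
contact_force: [13.6, -3.0, -16.6]
opening: 0.0185
```

Call:
arm_command(translation=[[-4,0.7,0],[-8,1.4,0],[-11,2,0],[-11,2,0]], rotation=[[0,0,0],[0,0,0],[0,0,0],[0,0,0]], grip=[10,10,10,10])

```text
t: 41.95
tool_pos: [0.4929, 0.0058, 0.0963]
orientation: [1.347, 1.11, -1.337]
contact_force: [11.0, -1.5, -13.3]
opening: 0.0186
```

```bash
python3 st.py
```

```text
41.95 [0.4929 0.0058 0.0963] psi -10.54868039756175 q [-0.3423  0.4502  0.3164  2.1165 -0.2396  0.5996 -0.0419] F [ 10.9978  -1.461  -13.2507] M [-0.1369 -1.1402 -0.2055] 0.01857434542848874
```

Call:
arm_command(translation=[[-2,0.3,0],[-4.5,0.8,0],[-4.5,0.8,0]], rotation=[[0,0,0],[0,0,0],[0,0,0]], grip=[10,10,10])

```text
t: 42.25
tool_pos: [0.4886, 0.0066, 0.0963]
orientation: [1.347, 1.11, -1.337]
contact_force: [11.3, -1.7, -14.0]
opening: 0.0184
```

Call:
arm_command(translation=[[0,0,0],[0,0,0],[0,0,5],[0,0,35],[0,0,65]], rotation=[[0,0,0],[0,0,0],[0,0,0],[0,0,0],[0,0,0]], grip=[60,60,60,60,60])

```text
t: 42.75
tool_pos: [0.4841, 0.007, 0.1613]
orientation: [1.342, 1.117, -1.344]
contact_force: [0.9, 0.5, 0.7]
opening: 0.0509
```

Call:
arm_command(translation=[[0,0,35],[35,-6,35],[70,-13,35],[100,-19,35],[100,-19,35]], rotation=[[0,0,0],[0,0,0],[0,0,0],[0,0,0],[0,0,0]], grip=[60,100,100,100,100])

```text
t: 43.25
tool_pos: [0.588, -0.0129, 0.1964]
orientation: [1.345, 1.113, -1.341]
contact_force: [-0.7, 0.5, -1.1]
opening: 0.0856
```

```bash
python3 st.py; python3 - <<'E'
from h import *
s=state();np.savez("s19.npz",**s);w=snapshot("wrist");w=cv2.convertScaleAbs(w,alpha=1.8,beta=15);cv2.imwrite("pics/wr19.png",w)
crop(w,190,120,430,300,3.3,"pics/wr19z.png")
E
```

```text
43.25 [ 0.588  -0.0129  0.1964] psi -10.53308513421494 q [-0.332   0.4379  0.3817  1.8332 -0.2008  0.9043 -0.0427] F [-0.6558  0.4898 -1.1068] M [-0.0092  0.047   0.0466] 0.08557769964325264
```

View pics/wr19z.png

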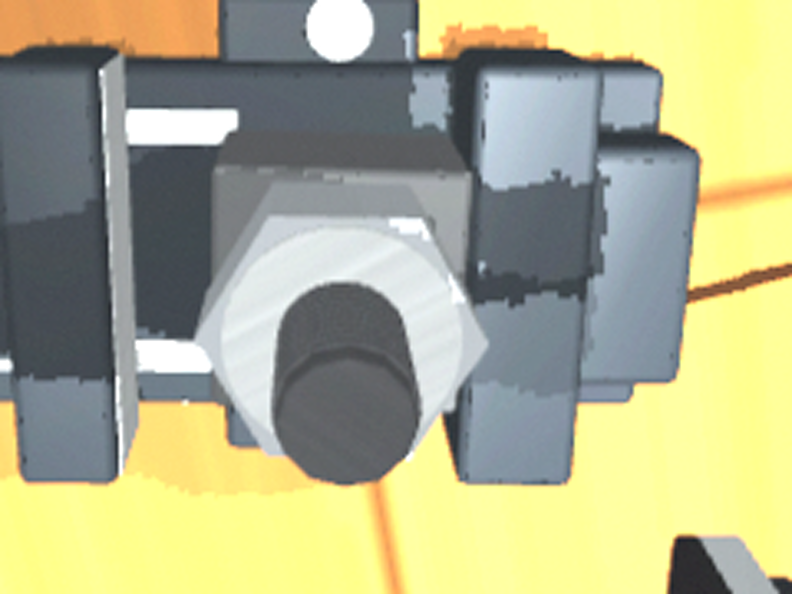

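```bash
python3 - <<'E'
from ang import *
s=dict(np.load("s19.npz"));W=cam("wrist",s);o=(190,120)
H=lin(W,[(270,215),(430,218),(489,345),(195,338)],o,3.3,.095)
print(H,*edgeang(H,60)); print(lin(W,[(347,415)],o,3.3,.135))
B=lin(W,[(215,168),(470,173)],o,3.3,.065);print(edgeang(B,90))
E
```

```text
[[ 0.5851  0.013   0.095 ]
 [ 0.6147  0.0069  0.095 ]
 [ 0.6222 -0.0205  0.095 ]
 [ 0.5659 -0.0086  0.095 ]] [48.3725 45.2312 47.9952 48.3771] [0.0303 0.0284 0.0575 0.0289]
[[ 0.5942 -0.0126  0.135 ]]
(array([78.3466, 78.3466]), array([0.0541, 0.0541]))
```

Call:
arm_command(translation=[[2,0,0],[5,-1,0],[5,-1,0],[5,-1,-25],[5,-1,-60]], rotation=[[0,0,0.14],[0,0,0.28],[0,0,0.42],[0,0,0.492],[0,0,0.492]], grip=[100,100,100,100,100])

```text
t: 43.8
tool_pos: [0.5903, -0.0126, 0.1373]
orientation: [0.98, 1.337, -0.974]
contact_force: [-1.0, 0.3, -0.5]
opening: 0.0856
```

Call:
arm_command(translation=[[0,0,-20],[0,0,-28],[0,0,-28]], rotation=[[0,0,0],[0,0,0],[0,0,0]], grip=[100,100,100])

```text
t: 44.1
tool_pos: [0.5885, -0.0127, 0.1069]
orientation: [0.978, 1.341, -0.98]
contact_force: [-0.1, -1.1, 0.1]
opening: 0.0855
```

```bash
python3 st.py
```

```text
44.1 [ 0.5885 -0.0127  0.1069] psi 17.71448226893595 q [-0.2179  0.5565  0.2381  1.8716 -0.1863  0.7371  0.4335] F [-0.0905 -1.1467  0.1389] M [-0.0249  0.0173  0.0506] 0.08548959033308996
```

Call:
arm_command(translation=[[5,-1.5,-5],[5,-1.5,-15],[5,-1.5,-15],[5,-1.5,-15],[5,-1.5,-15]], rotation=[[0,0,0],[0,0,0],[0,0,0],[0,0,0],[0,0,0]], grip=[100,100,100,45,45], force=70)

```text
t: 44.6
tool_pos: [0.5948, -0.0144, 0.0927]
orientation: [0.979, 1.339, -0.978]
contact_force: [1.2, -0.7, 0.1]
opening: 0.0592
```

Call:
arm_command(translation=[[0,0,0],[0,0,0],[0,0,0],[0,0,10],[0,0,35]], rotation=[[0,0,0],[0,0,0],[0,0,0],[0,0,0],[0,0,0]], grip=[45,45,45,45,45])

```text
t: 45.1
tool_pos: [0.5918, -0.0143, 0.1249]
orientation: [0.976, 1.345, -0.983]
contact_force: [0.2, 0.6, -7.1]
opening: 0.0487
```

```bash
python3 st.py
```

```text
45.1 [ 0.5918 -0.0143  0.1249] psi 17.698064252178714 q [-0.2209  0.5367  0.2463  1.8523 -0.1776  0.7813  0.4284] F [ 0.1836  0.6053 -7.1498] M [ 0.0482 -0.0033 -0.026 ] 0.04870196863295406
```

Call:
arm_command(translation=[[0,0,40],[0,10,72],[-10,50,72],[-20,95,72],[-35,138,72]], rotation=[[0,0,0],[0,0,0],[0,0,0.1],[0,0,0.2],[0,0,0.337]], grip=[45,45,45,45,45])

```text
t: 45.6
tool_pos: [0.5588, 0.125, 0.1991]
orientation: [0.718, 1.449, -0.719]
contact_force: [0.1, 1.9, -8.0]
opening: 0.0487
```

Call:
arm_command(translation=[[-22,42,0],[-44,84,0],[-66,125,0],[-85,160,0],[-97,184,0]], rotation=[[0,0,0],[0,0,0],[0,0,0],[0,0,0],[0,0,0]], grip=[45,45,45,45,45])

```text
t: 46.1
tool_pos: [0.4594, 0.3104, 0.1986]
orientation: [0.718, 1.451, -0.72]
contact_force: [-0.4, -0.6, -8.8]
opening: 0.049
```

Call:
arm_command(translation=[[0,0,0],[0,0,-20],[0,0,-40],[0,0,-50],[0,0,-50]], rotation=[[0,0,0],[0,0,0],[0,0,0],[0,0,0],[0,0,0]], grip=[45,45,45,45,45])

```text
t: 46.6
tool_pos: [0.4615, 0.3062, 0.1475]
orientation: [0.719, 1.449, -0.726]
contact_force: [-0.4, 0.5, -7.1]
opening: 0.0483
```

```bash
python3 st.py; python3 - <<'E'
from h import *
s=state();np.savez("s20.npz",**s);w=snapshot("wrist");w=cv2.convertScaleAbs(w,alpha=1.8,beta=15);cv2.imwrite("pics/wr20.png",w)
E
```

```text
46.6 [0.4615 0.3062 0.1475] psi 36.979266882926375 q [-0.7178  0.4426  0.0892  1.9275 -0.0539  0.7784  0.0468] F [-0.4458  0.5341 -7.0755] M [-0.0169  0.0537  0.0252] 0.04834237225823869
```

View pics/wr20.png

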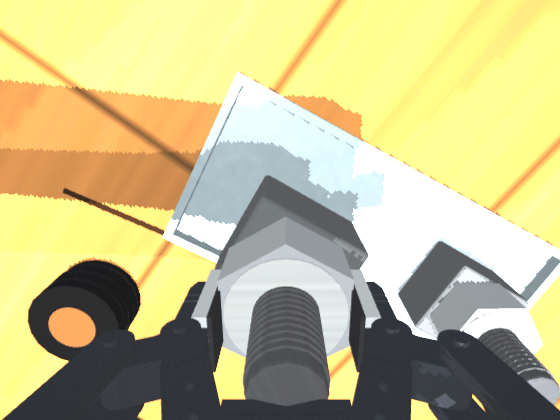

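Call:
arm_command(translation=[[0,1,-20],[0,1,-40],[0,1,-55],[0,1,-62],[0,1,-64]], rotation=[[0,0,0],[0,0,0],[0,0,0],[0,0,0],[0,0,0]], grip=[45,45,45,45,45])

```text
t: 47.15
tool_pos: [0.4627, 0.3085, 0.085]
orientation: [0.721, 1.448, -0.722]
contact_force: [0.0, 0.9, -8.0]
opening: 0.0487
```

Call:
arm_command(translation=[[0,0,-1],[0,0,-2],[0,0,-3],[0,0,-3]], rotation=[[0,0,0],[0,0,0],[0,0,0],[0,0,0]], grip=[45,45,45,45])

```text
t: 47.55
tool_pos: [0.4629, 0.3087, 0.0827]
orientation: [0.722, 1.447, -0.721]
contact_force: [0.5, 0.4, -7.6]
opening: 0.0487
```

Call:
arm_command(translation=[[0,0,-1],[0,0,-2],[0,0,-3],[0,0,-3]], rotation=[[0,0,0],[0,0,0],[0,0,0],[0,0,0]], grip=[45,45,45,45])

```text
t: 47.95
tool_pos: [0.4627, 0.3085, 0.0797]
orientation: [0.722, 1.448, -0.722]
contact_force: [-1.5, -1.1, -3.5]
opening: 0.0485
```

Call:
arm_command(translation=[[0,0,-1],[0,0,-2],[0,0,-2]], rotation=[[0,0,0],[0,0,0],[0,0,0]], grip=[45,45,45])

```text
t: 48.25
tool_pos: [0.4627, 0.3086, 0.0791]
orientation: [0.722, 1.448, -0.722]
contact_force: [-4.8, -4.1, 12.0]
opening: 0.0482
```

Seated. Release and rise.

Call:
arm_command(translation=[[0,0,1],[0,0,1],[0,0,1],[0,0,1],[0,0,25]], rotation=[[0,0,0],[0,0,0],[0,0,0],[0,0,0],[0,0,0]], grip=[45,100,100,100,100])

```text
t: 48.75
tool_pos: [0.4613, 0.3076, 0.1002]
orientation: [0.718, 1.45, -0.725]
contact_force: [-0.4, -0.3, -0.0]
opening: 0.0853
```

Call:
arm_command(translation=[[0,0,45],[0,0,90],[0,0,135],[10,-40,160],[20,-80,170]], rotation=[[0,0,0],[0,0,0],[0,0,0],[0,0,-0.1],[0,0,-0.2]], grip=[100,100,100,100,100])

```text
t: 49.25
tool_pos: [0.4842, 0.2295, 0.2759]
orientation: [0.88, 1.385, -0.87]
contact_force: [1.2, 0.1, 0.1]
opening: 0.085
```

Call:
arm_command(translation=[[0,-30,0],[0,-60,0],[0,-80,0],[0,-80,0],[0,-80,0]], rotation=[[0,0,-0.1],[0,0,-0.2],[0,0,-0.2],[0,0,-0.2],[0,0,-0.2]], grip=[100,100,100,100,100])

```text
t: 49.75
tool_pos: [0.4829, 0.1491, 0.2726]
orientation: [1.027, 1.315, -1.025]
contact_force: [-0.6, -0.3, -0.6]
opening: 0.0853
```

```bash
python3 st.py; python3 - <<'E'
from h import *
s=state();np.savez("s21.npz",**s);w=snapshot("wrist");w=cv2.convertScaleAbs(w,alpha=1.8,beta=15);cv2.imwrite("pics/wr21.png",w)
a=snapshot("side");b=snapshot("scene");cv2.imwrite("pics/si21.png",a);cv2.imwrite("pics/sc21.png",b)
crop(a,60,270,300,420,3.3,"pics/si21z.png")
E
```

```text
49.75 [0.4829 0.1491 0.2726] psi 14.082938632263025 q [-0.5801  0.197   0.2452  1.9452 -0.0569  1.0048 -0.0632] F [-0.5792 -0.3428 -0.6422] M [ 0.0295  0.058  -0.0003] 0.08529994968494592
```

View pics/wr21.png

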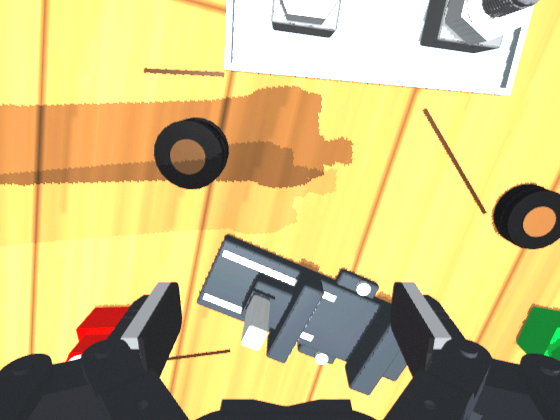

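View pics/si21z.png

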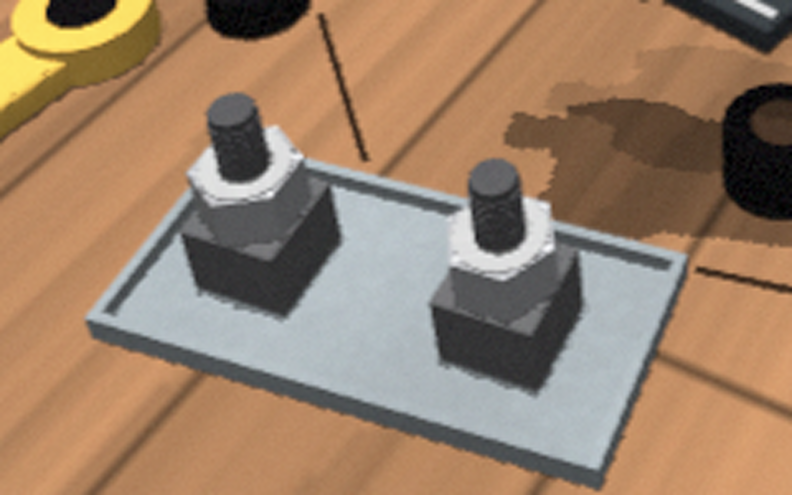

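View pics/sc21.png

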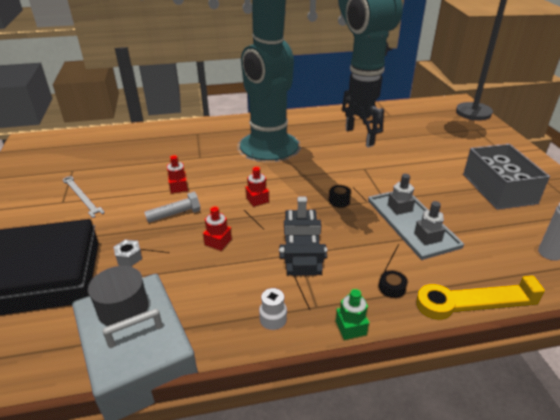

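```bash
python3 - <<'E'
from h import *
D=cam("side");S=cam("scene");W=cam("wrist",dict(np.load("s21.npz")))
c=np.array([.530,.319]);a=np.radians(9)
for p,q in(((60+236/3.3,270+112/3.3),(435,207)),((60+495/3.3,270+177/3.3),(405,180))):
    t=tri([(D,p),(S,q)]);d=t[:2]-c;print(t,"tray",d[0]*np.cos(a)+d[1]*np.sin(a),-d[0]*np.sin(a)+d[1]*np.cos(a))
print("post",ray(W,(255,337),.103))
E
```

```text
[0.6072 0.3257 0.113 ] tray 0.07727168552119071 -0.005451265644084354
[0.469  0.3032 0.1109] tray -0.06272384546770973 -0.006059661197082504
post [0.4899 0.0071 0.103 ]
```

```bash
python3 -c "
from plant import *
print(close_job())"
```

```text
the job is handed in; nothing more can be done
None
```

I found only two adjusters on the bench. Both are locked and standing in the tray, and the job is handed in at about 50 s of robot time; no verdict is reported.

- **Clamping and turning:** each adjuster was set in the vise and clamped with a 24–26 N push. Its nut was then turned clockwise to the stop, about 1.58 rad for the first and 1.5 rad for the second. At the stop the torque rose from about 0.42 to 1.6–1.9 N m.
- **Slip at the stop:** the pads slipped a few degrees on each nut once it was hard down.
- **Tray:** in the last pictures both adjusters stand upright and flat. They are at about x = +77 and −63 mm and y = −5 to −6 mm in the tray frame, well inside the limits.
- **Vise jaw:** it is open, at about 4–8 mm of travel judging by the post position and how far it was pulled back.
- **Other things:** the bystanders look to be where they started. I compared them by eye rather than measuring. The gripper is clear of everything.

No check failed. The only disagreement was 3–7 mm between my position estimates for the adjusters in the tray: the cameras against where the gripper set them down.

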